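# Get the jar from behind the bottles and weigh it

## Task

The squat jar in the middle of the organiser's back row has to go on the balance, but the three tall bottles stand close around it: first move all three bottles out into the spill tray, then stand the jar gently on the middle of the balance pan. After that put every bottle back upright in the very compartment it came from, and leave the two small vials in the organiser undisturbed.

Things in the scene. Friction and masses are not known exactly. Their poses are not given: they have to be found in the camera images.
- wide_bottle_center (a point): Wide round bottle, loose, white plastic, 0.1-0.2 kg, 128 mm high: round body 48 mm across to 82 mm, shoulder, narrow neck, round blue screw cap 31 mm across from 104 to 128 mm above its foot. Point: centre, 64 mm above the foot, 52 mm below the cap's middle. Pinch the cap from above, clear of the neighbours.
- slim_bottle_center (a point): Slim round bottle, loose: height (128 mm), neck, cap and point as on the wide bottle, but its round body is only 38 mm across (86 mm high). The three bottles trade places from start to start: one left of the jar, one right of it, one in front of it.
- square_bottle_center (a point): Square bottle, loose: height (128 mm), neck, cap and point as on the wide bottle, but the body is 44 mm square (82 mm high), flat sides along its x and y axes. At the start its sides lie parallel to the organiser's ribs; it fits into a compartment only when parallel within about 15 degrees.
- jar_center (a point): Squat straight-sided jar, loose, white plastic with a full-width blue lid, 52 mm across, 66 mm high, 0.1-0.23 kg. Point: centre, 33 mm above its foot. It stands in the middle of the organiser's back row (the row away from the robot). With the bottles gone it is gripped across lid and body from above.
- organiser: Grey organiser, fixed, 123 mm (x, away from robot) by 183 mm (y, to the left). Origin: centre of underside, bench height. Floor 3 mm thick; ribs 3 mm wide, tops 12 mm above bench, form compartments 57 mm square, centres at x -30 (front) or +30 mm (back), y -60, 0, +60 mm. Back row: bottle, jar, bottle; front: vial, bottle, vial.
- tray: Steel spill tray, empty, fixed, 220 mm (its x, away from the robot) by 130 mm (its y), walls 5 mm thick and 18 mm high, floor's upper face 5 mm above the bench. Origin: centre of its underside, at bench height. It is left or right of the organiser, changing from start to start.
- balance: Balance, fixed, on the other side of the organiser from the tray. Origin: at bench height straight under the pan's centre. Round steel pan 120 mm across, top 62 mm above the bench. Cream housing 170 mm wide (its y), from 153 mm before the origin (-x, towards the robot, with display) to 83 mm behind it; nothing on it rises above the pan.
- vial_a_center (a point): Small white vial with black cap, 29 mm across, 45 mm high, loose, in an outer compartment of the organiser's front row. Point: centre, half-way up. Not wanted: leave it where it is.
- vial_b_center (a point): Second small vial, same as the first, in the other outer compartment of the front row. Point: centre, half-way up. Leave it where it is.
There are look-alikes about, which are no part of the job. Leave any orange or red look-alike of the part that bears square_bottle_center alone.

How it is judged:
On the way, in this order (a step that is already met when the one before it is completed fails the run):
1. all three bottles stand upright in the spill tray together (x of wide_bottle_center in the frame of tray between -0.105 and 0.105 m and y of wide_bottle_center in the frame of tray between -0.06 and 0.06 m and z of each of wide_bottle_center, slim_bottle_center, square_bottle_center in the frame of tray below 0.074 m and angle between each of wide_bottle_center, slim_bottle_center, square_bottle_center's own z axis and vertical below 0.1 rad and x of slim_bottle_center in the frame of tray between -0.105 and 0.105 m and y of slim_bottle_center in the frame of tray between -0.06 and 0.06 m and x of square_bottle_center in the frame of tray between -0.105 and 0.105 m and y of square_bottle_center in the frame of tray between -0.06 and 0.06 m), for 0.2 s.
2. the jar stands upright on the middle of the balance pan, let go (horizontal distance between jar_center and balance below 0.015 m and z of jar_center in the frame of balance between 0.09 and 0.1 m and angle between jar_center's own z axis and vertical below 0.1 rad and contact force between jar and the fingers below 0.3 N), for 0.2 s.
At the end, for the whole second after the job is handed in: The jar stands upright (within 0.1 rad) on the pan, within 15 mm of its centre; each bottle stands upright on the floor of the compartment it came from (within 18 mm of where it stood); the two vials stand within 20 mm of where they stood; everything is let go and at rest (horizontal distance between jar_center and balance below 0.015 m and z of jar_center in the frame of balance between 0.09 and 0.1 m and angle between each of jar_center, wide_bottle_center, slim_bottle_center, square_bottle_center, vial_a_center, vial_b_center's own z axis and vertical below 0.1 rad and distance of each of wide_bottle_center, slim_bottle_center, square_bottle_center from where it was at the start of the episode below 0.018 m and z of each of wide_bottle_center, slim_bottle_center, square_bottle_center in the frame of organiser below 0.072 m and linear speed of each of wide_bottle, slim_bottle, square_bottle, jar below 0.02 m/s and distance of each of vial_a_center, vial_b_center from where it was at the start of the episode below 0.02 m); the robot touches nothing.
It fails at once if a bottle or the jar is tipped over (more than 0.6 rad) (angle between any of wide_bottle_center, slim_bottle_center, square_bottle_center, jar_center's own z axis and vertical above 0.6 rad).
It fails at once if a small vial is moved more than 20 mm or tipped (distance of any of vial_a_center, vial_b_center from where it was at the start of the episode above 0.02 m or angle between any of vial_a_center, vial_b_center's own z axis and vertical above 0.4 rad).
It fails at once if the jar is dropped: it falls free of the fingers faster than 0.6 m/s (a fall of about 2 cm) (contact force between jar and the fingers below 0.1 N and linear speed of jar above 0.6 m/s).
It also fails if it takes over 120 s, if anything falls off the work surface, if the arm or the gripper's body presses on something with over 40 N, if the wrist force passes 120 N, or if a joint passes its speed limit or range.

## Robot

A 6-joint arm with a two-finger parallel gripper is mounted at the origin on the work surface. World frame = base frame: x ahead of the robot, y to its left, z up, the work surface at z = 0. Lengths are in m, angles in rad, forces in N, time in s.
With the tool pointing down it reaches from about 0.375 to 0.9 m from the base axis. Payload 3.1 kg.
Tool frame: the origin (TCP) lies at the very end of the fingers, on their centre line; the grasp point (between the pads) lies 19 mm behind it; y points along the fingers, x is the direction in which the jaws open and shut, and the axes are right-handed (so a half turn about y gives the same grasp; the last joint's range is limited). The gripper opens to 87 mm and grips with 3 to 60 N. Pads are 19 mm wide; open, the fingers measure 117 mm over their backs; the gripper's body (75 mm by 190 mm) begins 51 mm behind the grasp point.
Start: joints at [0.987, 0.527, 1.433, -0, 1.181, -0.178], TCP at [0.247, 0.574, 0.186] pointing down, gripper open.
Joint ranges: [-3.08, 3.08], [-0.75, 2.2], [0.22, 2.44], [-1.43, 4.57], [0, 2.65], [-2.85, 2.85]. Speed limits (rad/s): [2.79, 2.79, 3.14, 3.14, 3.14, 3.14].

## Interface

Orientations are given as a unit quaternion [x, y, z, w].
In Python, from rig import robot gives the robot as it stands.
- The arm moves only by the shell command python3 -m creep 'ROWS' [FORCE]. ROWS is JSON, a list of rows, each a list of 3 entries, a list of its own where there are three numbers: the shift along the tool's x, y, z in mm, then the turn about the tool's y in rad, then the opening, from 0 (shut) to 1 (fully open). A call has 1 to 8 rows; each row shifts and turns the commanded pose from where the row before left it, along the tool's axes as they then stand; what a row does not reach is not made up. A row lasts 1/10 s, in which the tool goes at most 50 mm and 8.59 degrees, less where a joint would pass 70% of its speed; a pose out of reach is approached as far as the arm can. A call with a gripper value outside its range is refused whole. The fingers move at their own pace and stop on an object; FORCE is the grip in N (left out, the last holds). Time passes only in rows, so rows that do not move let the fingers close. It gives the time, the measured TCP pose, the force and the opening at its end, in the units of the state.
- robot.get_obs(): the state, without advancing time (a new reading comes with each control period).
- robot.camera(name): name is "side" or "top" or "wrist"; returns a dict with "pixels" (480x640x3 uint8, red, green, blue), "fx", "fy", "cx", "cy" (pixels), "k1" (the pictures are not rectified: a ray, as slopes to the right and down, at radius r is drawn at 1 + k1 r^2 times it, then the intrinsics apply), "position" and "rotation" of the camera in the world. Camera axes: x right, y up, looking along -z (the intrinsics and any distortion apply to the point x, -y, -z); pixel columns grow to the right and rows downward; lengths in m; the calibration is good to about 2 mm. A picture is of the moment at which its call begins. There is no depth.
- robot.hand_in(): hands the job in, once; it reports no verdict.
The state is a dict: "time": time; "q": joint angles; "joint_velocities": joint speeds; "joint_torque": joint torques, N m; "position": TCP position; "tool_rot": TCP orientation; "ft_force": force on the tool from outside, world axes, zero at the start; "moment": the same for the moment, N m; "grip_width": finger opening in m.
Only numpy, scipy, OpenCV 4.12 (cv2) and the standard library are available. Lean on these libraries where they do the work, as an engineer would, in place of code of your own. Each camera call takes 0.05 s, during which the arm holds its last target.

## Working session

There is one attempt and no reset: what is moved stays moved. The work goes in short steps, Python scripts to look and compute and a shell command to move; the robot and the scene stay as the last step left them, time stands still between calls to the robot, and variables do not carry over. Pictures are saved under pics/ and viewed, and the job is handed in when it is done.

```bash
ls -la; mkdir -p pics; python3 - <<'E'
from rig import robot
import cv2,numpy as np
o=robot.get_obs()
for k,v in o.items(): print(k,np.round(v,4))
for n in ["side","top","wrist"]:
    c=robot.camera(n); cv2.imwrite(f"pics/{n}0.png",c["pixels"][:,:,::-1])
    print(n,{k:np.round(v,4).tolist() for k,v in c.items() if k!="pixels"})
E
```

```text
total 12
drwxr-xr-x  3 agent agent 4096 Dec  7 01:18 .
drwxr-xr-x 23 root  root  4096 Dec  7 01:18 ..
drwxr-xr-x  2 agent agent 4096 Dec  7 01:18 pics
time 0.0
q [ 0.9865  0.5284  1.4339 -0.      1.1814 -0.1785]
joint_velocities [-0.0002 -0.0002 -0.0007  0.0007 -0.0011 -0.0003]
joint_torque [-2.00000e-03 -4.40048e+01 -1.76591e+01  6.31000e-02  5.81000e-02
 -1.00000e-04]
position [0.2463 0.5736 0.1847]
tool_rot [ 0.5908  0.3883 -0.3897 -0.5902]
ft_force [-0.656   0.0237 -0.0042]
moment [-0.0048 -0.0037 -0.006 ]
grip_width 0.0868
side {'fx': 621.6722, 'fy': 621.6722, 'cx': 322.5245, 'cy': 243.5307, 'k1': 0.0341, 'position': [0.03, -0.6284, 0.9253], 'rotation': [0.354, -0.1387, -0.3186, 0.8683]}
top {'fx': 547.8794, 'fy': 547.8794, 'cx': 314.1575, 'cy': 248.716, 'k1': -0.1085, 'position': [0.3332, 0.0214, 1.2104], 'rotation': [0.0602, -0.0743, -0.6947, 0.7129]}
wrist {'fx': 429.8579, 'fy': 429.8579, 'cx': 319.3025, 'cy': 244.6266, 'k1': -0.0041, 'position': [0.1867, 0.6009, 0.3841], 'rotation': [-0.1024, -0.0661, 0.5461, 0.8288]}
```

View pics/side0.png

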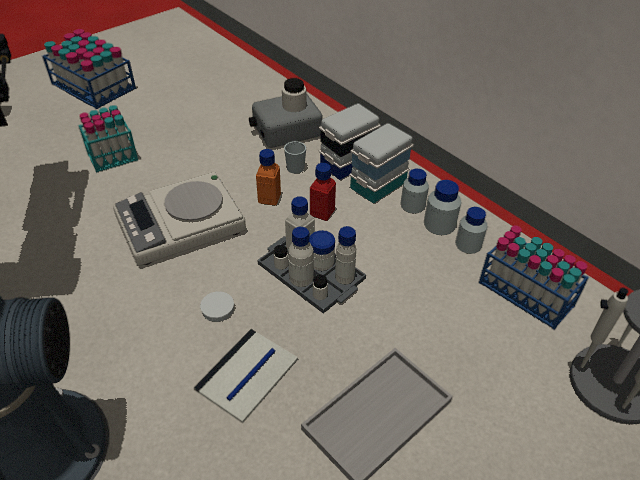

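View pics/top0.png

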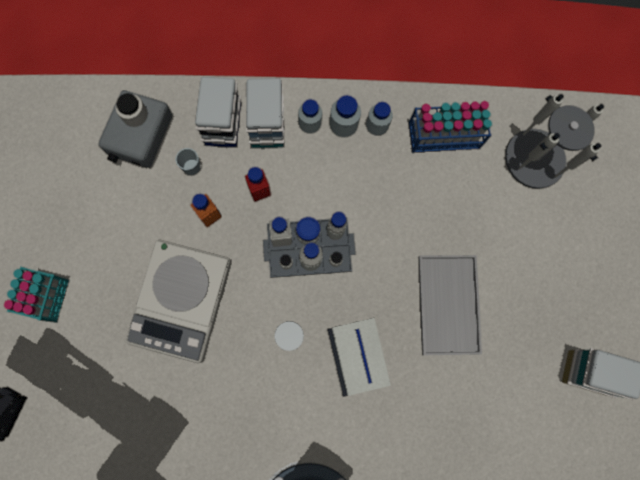

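View pics/wrist0.png

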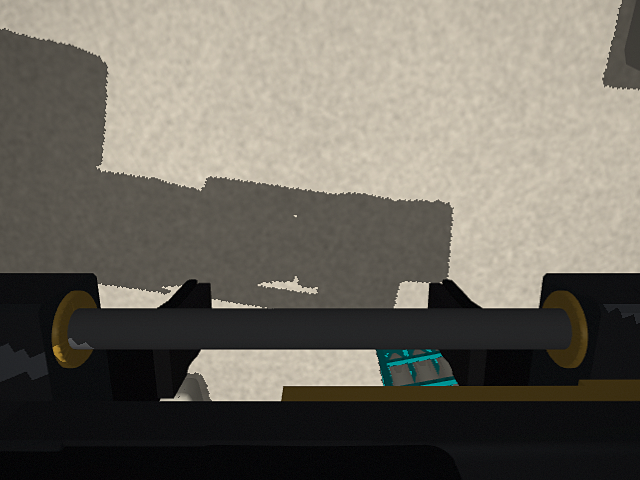

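The side view shows the organiser around (312,268), the balance pan at (193,200) and the tray at (377,415). In the top view they are at (310,247), (180,283) and (449,305). The bottles in the organiser have caps at (280,225), (339,220) and (312,251), and the jar lid is at (308,230). The red and orange look-alikes at (258,182) and (205,210), and the three shelf bottles at the back, stand outside the organiser.

```bash
cat > h.py <<'E'
import numpy as np,cv2
from scipy.spatial.transform import Rotation as R
from rig import robot
def cam(n,save=None):
    c=robot.camera(n)
    if save: cv2.imwrite(f"pics/{save}.png",c["pixels"][:,:,::-1])
    return c
def K(c): return np.array([[c["fx"],0,c["cx"]],[0,c["fy"],c["cy"]],[0,0,1.]])
def ray(c,uv):
    p=cv2.undistortPoints(np.array(uv,float).reshape(-1,1,2),K(c),np.array([c["k1"],0,0,0.])).reshape(-1,2)
    d=np.c_[p[:,0],-p[:,1],-np.ones(len(p))]
    return np.array(c["position"]),d@R.from_quat(c["rotation"]).as_matrix().T
def plane(c,uv,z):
    o,d=ray(c,uv); return o+d*((z-o[2])/d[:,2])[:,None]
def tri(c1,u1,c2,u2):
    o1,d1=ray(c1,u1);o2,d2=ray(c2,u2);d1=d1[0];d2=d2[0]
    s=np.linalg.lstsq(np.c_[d1,-d2],o2-o1,rcond=None)[0]
    a=o1+s[0]*d1;b=o2+s[1]*d2
    return (a+b)/2,np.linalg.norm(a-b)
def proj(c,P):
    P=np.atleast_2d(P).astype(float)
    q=(P-np.array(c["position"]))@R.from_quat(c["rotation"]).as_matrix()
    q=q*[1,-1,-1]
    return cv2.projectPoints(q,np.zeros(3),np.zeros(3),K(c),np.array([c["k1"],0,0,0.]))[0].reshape(-1,2)
def blobs(c,mask,roi,amin=20):
    x0,y0,x1,y1=roi;m=np.zeros(mask.shape,np.uint8);m[y0:y1,x0:x1]=mask[y0:y1,x0:x1]
    n,l,s,ce=cv2.connectedComponentsWithStats(m)
    return [(ce[i].round(1).tolist(),s[i].tolist()) for i in range(1,n) if s[i][4]>=amin]
def blue(c):
    h=cv2.cvtColor(c["pixels"],cv2.COLOR_RGB2HSV)
    return ((h[...,0]>105)&(h[...,0]<130)&(h[...,1]>130)&(h[...,2]>50)).astype(np.uint8)
E
python3 - <<'E'
from h import *
for n,roi in [("side",(250,170,380,300)),("top",(250,200,370,285))]:
    c=cam(n)
    for b in blobs(c,blue(c),roi): print(n,b)
    x0,y0,x1,y1=roi
    cv2.imwrite(f"pics/{n}_crop.png",cv2.resize(c["pixels"][y0:y1,x0:x1,::-1],None,fx=5,fy=5,interpolation=cv2.INTER_CUBIC))
E
```

```text
side ([299.1, 201.6], [292, 197, 15, 10, 124])
side ([300.2, 232.0], [292, 227, 17, 11, 147])
side ([346.6, 231.9], [339, 226, 16, 12, 144])
side ([321.5, 239.5], [309, 231, 26, 19, 375])
top ([338.3, 219.1], [331, 212, 15, 15, 155])
top ([278.9, 224.4], [272, 218, 14, 14, 157])
top ([307.7, 228.6], [296, 218, 24, 23, 423])
top ([310.9, 250.1], [304, 243, 15, 15, 170])
```

```bash
python3 - <<'E'
from h import *
c=cam("top")
cv2.imwrite("pics/tb.png",cv2.resize(c["pixels"][230:370,110:250,::-1],None,fx=4,fy=4,interpolation=cv2.INTER_CUBIC))
cv2.imwrite("pics/tt.png",cv2.resize(c["pixels"][240:370,390:510,::-1],None,fx=4,fy=4,interpolation=cv2.INTER_CUBIC))
E
```

```text
(no output)
```

View pics/side_crop.png

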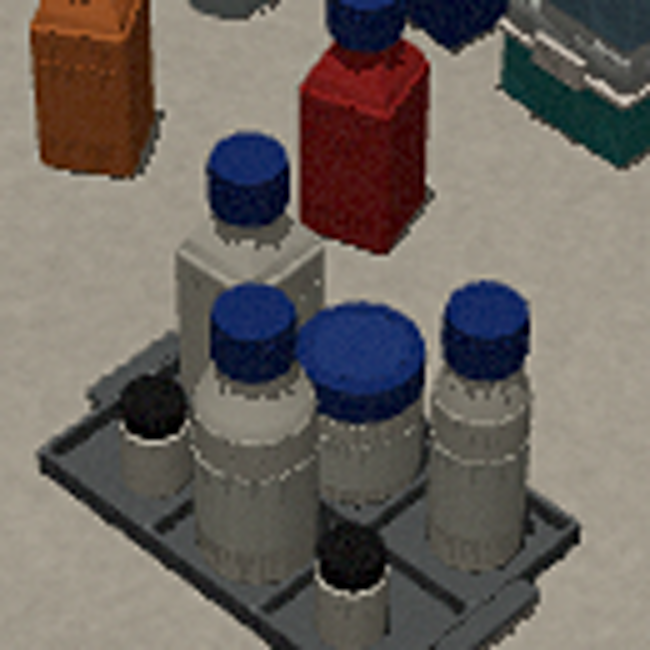

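View pics/top_crop.png

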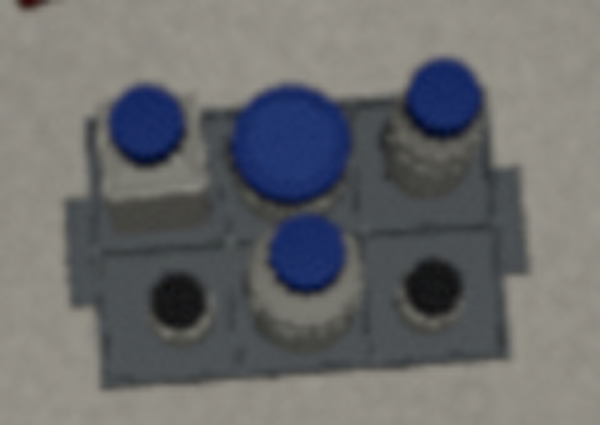

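View pics/tb.png

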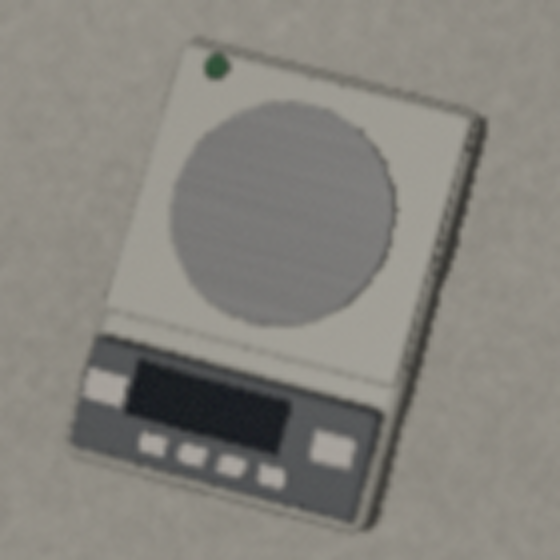

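View pics/tt.png

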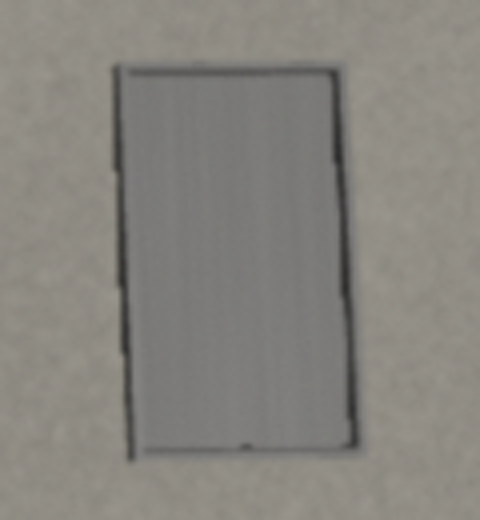

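The crops settle which bottle is which. In the top crop, the square bottle is back-left (cap at 145,125), the slim one back-right (443,97), the wide one front-middle (308,252), and the jar is in the middle (292,143). The vials are at (178,300) and (432,288). The red and orange bottles are outside the organiser, so they are not the ones meant. Next I triangulate.

```bash
python3 - <<'E'
from h import *
s=cam("side");t=cam("top")
prs={"square":((299.1,201.6),(278.9,224.4)),"slim":((346.6,231.9),(338.3,219.1)),"wide":((300.2,232.0),(310.9,250.1)),"jarlid":((321.5,239.5),(307.7,228.6))}
for k,(a,b) in prs.items():
    P,e=tri(s,[a],t,[b]);print(k,P.round(4),round(e,4),"top@.119",plane(t,[b],.119)[0].round(4),"side@.119",plane(s,[a],.119)[0].round(4))
print("vials top",plane(t,[(250+178/5,200+300/5),(250+432/5,200+288/5)],.048).round(4).tolist())
# organiser outer corners top crop
oc=[(250+87/5,200+118/5),(250+490/5,200+97/5),(250+507/5,200+355/5),(250+103/5,200+387/5)]
print("org",plane(t,oc,.012).round(4).tolist())
tc=[(419.5,256.5),(475,257),(479,352),(422.5,354)]
T=plane(t,tc,.018);print("tray",T.round(4).tolist(),T.mean(0).round(4))
# pan by mask ellipse
for c,seed,roi in ((t,(181,283),(140,250,225,320)),(s,(193,200),(160,170,230,230))):
    g=c["pixels"].astype(int);hsv=cv2.cvtColor(c["pixels"],cv2.COLOR_RGB2HSV)
    im=cv2.GaussianBlur(c["pixels"],(5,5),0);m=np.zeros((482,642),np.uint8)
    cv2.floodFill(im,m,seed,255,(14,)*3,(14,)*3,cv2.FLOODFILL_FIXED_RANGE|cv2.FLOODFILL_MASK_ONLY|(255<<8))
    m=m[1:-1,1:-1];cn=max(cv2.findContours(m,cv2.RETR_EXTERNAL,cv2.CHAIN_APPROX_NONE)[0],key=len)
    e=cv2.fitEllipse(cn);print("pan",e,plane(c,[e[0]],.062).round(4))
    q=plane(c,cn[:,0,:],.062);print("  world circ centre/r",cv2.minEnclosingCircle(q[:,:2].astype(np.float32)*1000))
    if c is t: te=e[0]
    else: print("tri",tri(t,[te],s,[e[0]]))
print(R.from_quat(robot.get_obs()["tool_rot"]).as_matrix().round(3))
E
```

```text
square [0.5899 0.0746 0.1313] 0.0008 top@.119 [0.5925 0.0754 0.119 ] side@.119 [0.599  0.0853 0.119 ]
slim [ 0.6045 -0.0455  0.1308] 0.0006 top@.119 [ 0.6072 -0.046   0.119 ] side@.119 [ 0.6133 -0.0369  0.119 ]
wide [0.5388 0.0086 0.131 ] 0.0007 top@.119 [0.5408 0.0086 0.119 ] side@.119 [0.5468 0.018  0.119 ]
jarlid [0.5974 0.0158 0.0686] 0.0009 top@.119 [0.5853 0.0163 0.119 ] side@.119 [ 0.5644 -0.0222  0.119 ]
vials top [[0.5311, 0.0616, 0.048], [0.5394, -0.0476, 0.048]]
org [[0.619, 0.1065, 0.012], [0.634, -0.0746, 0.012], [0.5166, -0.0835, 0.012], [0.4974, 0.0946, 0.012]]
tray [[0.5523, -0.235, 0.018], [0.5545, -0.3615, 0.018], [0.3439, -0.365, 0.018], [0.3379, -0.2397, 0.018]] [ 0.4472 -0.3003  0.018 ]
pan ((180.55746459960938, 283.1813049316406), (54.008087158203125, 56.1866455078125), 61.07185745239258) [[0.4728 0.2815 0.062 ]]
  world circ centre/r ((473.01953125, 281.3023986816406), 60.23872756958008)
pan ((192.53530883789062, 199.5950469970703), (34.80733108520508, 57.63185501098633), 81.81394958496094) [[0.472  0.2823 0.062 ]]
  world circ centre/r ((471.2569274902344, 280.79791259765625), 61.265716552734375)
tri (array([0.47228618, 0.28160368, 0.06245008]), np.float64(0.0010367097210917898))
[[ 0.395 -0.    -0.919]
 [ 0.919 -0.     0.395]
 [-0.    -1.     0.   ]]
```

The heights agree: cap tops measure about 0.131 and the jar lid about 0.069, against 0.131 and 0.069 from the text. The pan measures 0.0625 against 0.062. I'll turn the tool square to the world axes first, so that tool x = +y, tool y = −z and tool z = −x.

```bash
python3 -m creep '[[[0,-22,0],-0.135,0.6],[[0,-22,0],-0.136,0.6],[[0,-22,0],-0.135,0.6],[[0,0,0],0,0.6]]' 20; python3 - <<'E'
from h import *
o=robot.get_obs();print(o["position"],R.from_quat(o["tool_rot"]).as_matrix().round(3))
E
```

```text
time: 0.8
position: [0.2479, 0.5763, 0.2551]
tool_rot: [0.499, 0.503, -0.497, -0.501]
ft_force: [0.6, 0.5, 0.6]
grip_width: 0.0629
[0.24792978 0.57626568 0.25514496] [[-0.     0.004 -1.   ]
 [ 1.     0.006 -0.   ]
 [ 0.006 -1.    -0.004]]
```

```bash
python3 -m creep '[[[-50,0,0],0,0.6],[[-50,0,0],0,0.6],[[-46,0,-20],0,0.6],[[-45,0,-20],0,0.6],[[-45,0,-20],0,0.6],[[-45,0,-20],0,0.6],[[-45,0,-20],0,0.6],[[-45,0,-20],0,0.6]]'; python3 -m creep '[[[-45,0,-20],0,0.6],[[-45,0,-20],0,0.6],[[-45,0,-20],0,0.6],[[-40,0,-20],0,0.6],[[0,0,-20],0,0.6],[[0,0,0],0,0.6],[[0,0,0],0,0.6]]'; python3 - <<'E'
from h import *
for i in range(3):
    c=cam("wrist","w1" if i==0 else None);o=robot.get_obs();print(o["position"],o["tool_rot"],o["grip_width"])
print(c["position"],R.from_quat(c["rotation"]).as_matrix().round(3))
E
```

```text
time: 1.6
position: [0.3664, 0.2015, 0.2508]
tool_rot: [-0.501, -0.499, 0.5, 0.501]
ft_force: [0.9, 0.9, 0.2]
grip_width: 0.052
time: 2.3
position: [0.4654, 0.0287, 0.2505]
tool_rot: [-0.499, -0.499, 0.5, 0.501]
ft_force: [-0.1, -0.1, 0.3]
grip_width: 0.052
[0.46491999 0.02924139 0.25069678] [-0.49908908 -0.4993404   0.50056229  0.50100563] 0.052400736247879845
[0.46494076 0.0294533  0.25096641] [-0.4990929  -0.49966708  0.50065382  0.50058449] 0.05234157322586907
[0.46512701 0.02952776 0.25122304] [-0.49917931 -0.49993382  0.50064731  0.50023841] 0.05244883905917208
[0.40030094 0.03034188 0.45038758] [[-0.001 -0.971 -0.24 ]
 [ 1.    -0.001 -0.   ]
 [-0.    -0.24   0.971]]
```

View pics/w1.png

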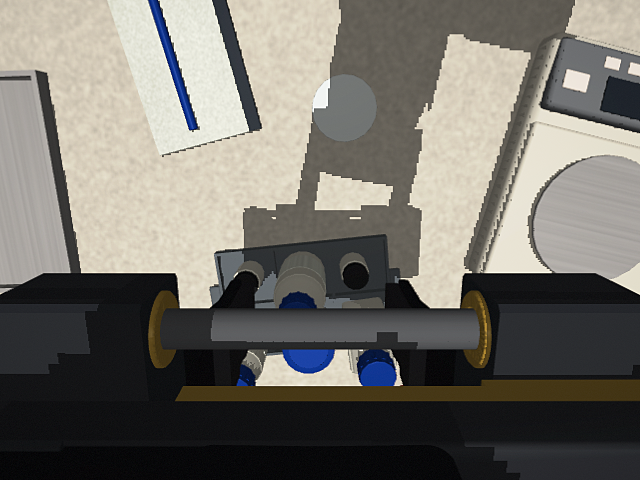

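The wrist camera sees the scene from the robot's side. The square bottle's cap is at (377,372), the jar lid at (308,358), the wide cap at (298,300, half hidden) and the slim cap at (246,377). This gives a third view to check the positions against.

```bash
python3 - <<'E'
from h import *
c=cam("wrist")
for b in blobs(c,blue(c),(200,280,420,400)): print(b, plane(c,[b[0]],.128).round(4), plane(c,[b[0]],.069).round(4))
# predicted pixels for measured tops
print(proj(c,[[.590,.0748,.131],[.605,-.0458,.131],[.539,.0086,.131],[.597,.0158,.069]]).round(1))
E
```

```text
([296.4, 300.9], [278, 292, 37, 16, 407]) [[0.5265 0.0122 0.128 ]] [[0.5496 0.0088 0.069 ]]
([306.9, 358.7], [281, 349, 52, 24, 969]) [[0.5775 0.0203 0.128 ]] [[0.6099 0.0184 0.069 ]]
([374.7, 368.7], [356, 350, 39, 36, 1127]) [[0.5866 0.0767 0.128 ]] [[0.6207 0.0851 0.069 ]]
([244.2, 376.1], [236, 364, 18, 22, 224]) [[ 0.5936 -0.0323  0.128 ]] [[ 0.629  -0.0438  0.069 ]]
[[372.8 374.3]
 [228.  390.2]
 [291.9 316.9]
 [304.1 346.7]]
```

```bash
python3 -m creep '[[[-25,0,-40],0,0.65],[[-25,0,-40],0,0.65],[[-25,0,-40],0,0.65],[[0,0,-21],0,0.65],[[0,40,0],0,0.65],[[0,40,0],0,0.65],[[0,10,0],0,0.65],[[0,0,0],0,0.65]]'; python3 - <<'E'
from h import *
print(robot.get_obs()["position"])
t=cam("top","t2");s=cam("side","s2")
cv2.imwrite("pics/s2c.png",cv2.resize(s["pixels"][150:320,240:400,::-1],None,fx=4,fy=4,interpolation=cv2.INTER_CUBIC))
E
```

```text
time: 3.3
position: [0.606, -0.0454, 0.1602]
tool_rot: [-0.498, -0.499, 0.501, 0.501]
ft_force: [0.8, 0.3, 0.8]
grip_width: 0.057
[ 0.60604923 -0.04544222  0.1601765 ]
```

View pics/s2c.png

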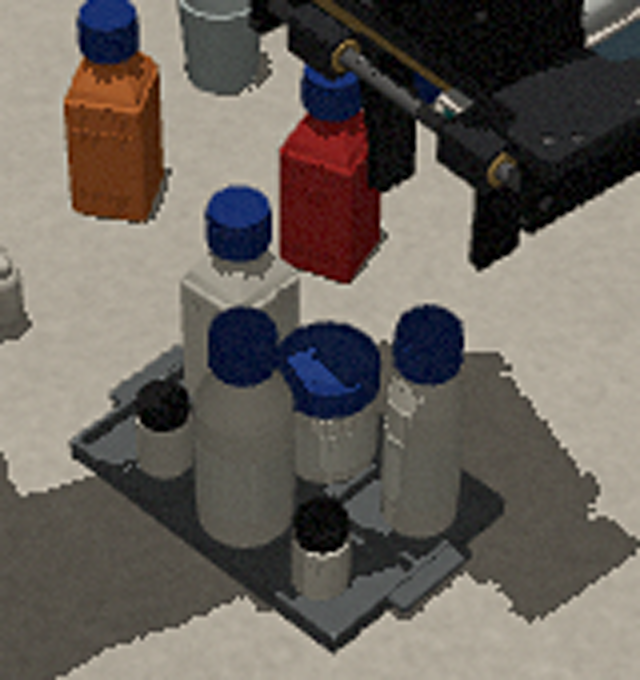

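The side crop shows the finger tips at (390,185) and (483,265), straddling above the slim cap at (428,340). I'll check the projection and then descend.

```bash
python3 - <<'E'
from h import *
s=cam("side");print(proj(s,[[.606,-.0454,.160],[.606,-.045,.131]]))
E
python3 -m creep '[[[0,30,0],0,0.65],[[0,28,0],0,0.65],[[0,0,0],0,0.65],[[0,0,0],0,0.65]]' 
python3 -m creep '[[[0,0,0],0,0.2],[[0,0,0],0,0.2],[[0,0,0],0,0.2],[[0,0,0],0,0.2]]' 25; python3 - <<'E'
from h import *
t=cam("top","t3");s=cam("side","s3")
a=cv2.resize(s["pixels"][150:320,240:400,::-1],None,fx=3.5,fy=3.5,interpolation=cv2.INTER_CUBIC)
cv2.imwrite("pics/s3c.png",a)
E
```

```text
[[347.72119727 219.93315987]
 [346.87516558 231.36275459]]
time: 3.85
position: [0.6088, -0.0468, 0.1053]
tool_rot: [0.501, 0.5, -0.5, -0.499]
ft_force: [0.4, -0.2, 0.5]
grip_width: 0.0567
time: 4.25
position: [0.6082, -0.0466, 0.1044]
tool_rot: [0.5, 0.5, -0.5, -0.5]
ft_force: [1.0, -0.8, -0.6]
grip_width: 0.0323
```

View pics/s3c.png

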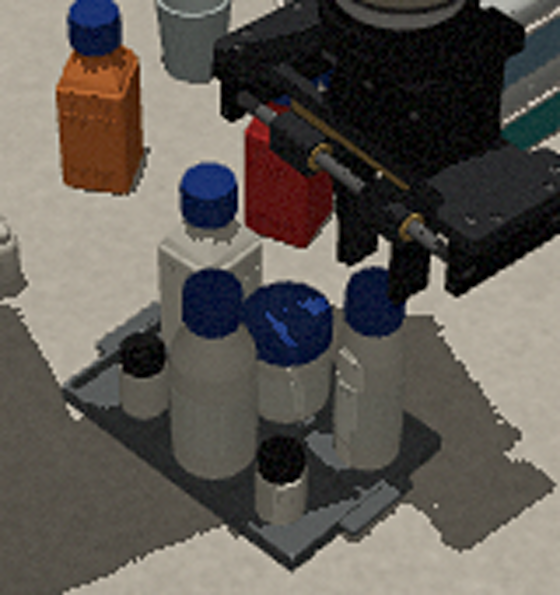

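```bash
python3 - <<'E'
from h import *
t=cam("top");s=cam("side")
print(proj(s,[[.608,-.0305,.105],[.608,-.0625,.105],[.598,-.0305,.105],[.608,-.0465,.105]]),robot.get_obs()["grip_width"],robot.get_obs()["ft_force"])
cv2.imwrite("pics/s4.png",cv2.resize(s["pixels"][190:270,310:400,::-1],None,fx=8,fy=7,interpolation=cv2.INTER_CUBIC))
cv2.imwrite("pics/t4.png",cv2.resize(t["pixels"][160:290,250:400,::-1],None,fx=4,fy=4,interpolation=cv2.INTER_CUBIC))
cam("wrist","w4")
E
```

```text
[[341.87521718 236.67731341]
 [353.42379974 246.02378398]
 [337.89715683 239.08262055]
 [347.60729074 241.31649068]] 0.020106207177893246 [ 0.48477568  0.04693624 -0.7877483 ]
```

View pics/s4.png

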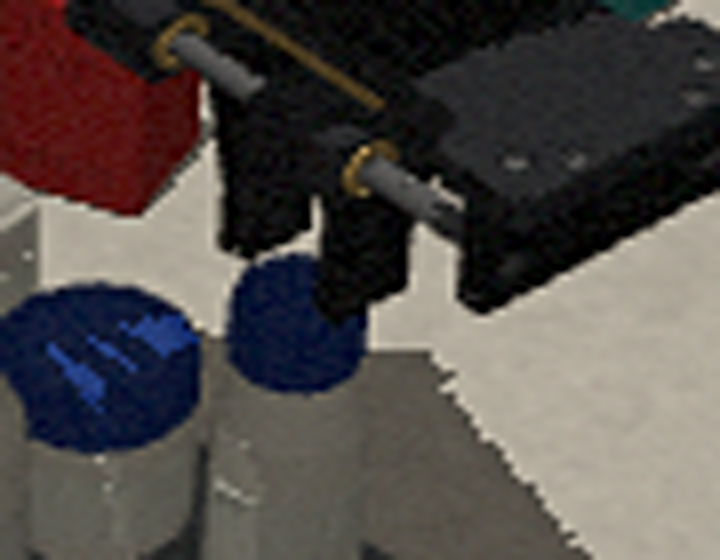

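View pics/t4.png

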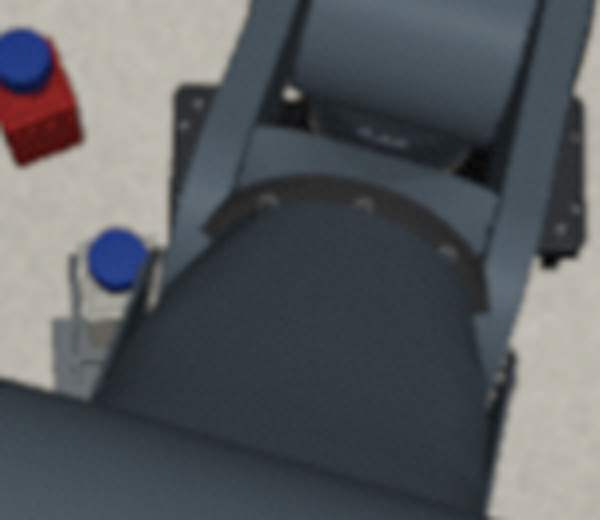

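View pics/w4.png

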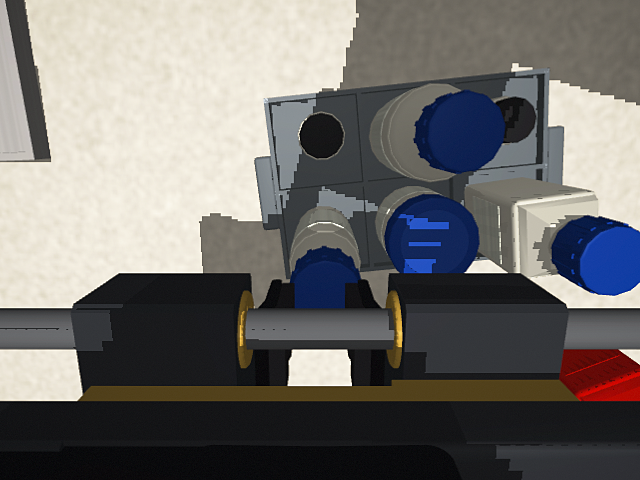

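The fingers closed to 20 mm without catching the cap. In the side crop the tips, at about (235,252) and (340,315), sit above the cap instead of beside it. They appear about 11 px higher than the reported TCP predicts. I'll reopen and measure the finger tips themselves from two views.

```bash
python3 - <<'E'
from h import *
w=cam("wrist");o=robot.get_obs();p=np.array(o["position"]);print(p,o["grip_width"])
print("tcp in wrist",proj(w,[p,p+[0,.01,0],p-[0,.01,0],p+[0,0,.03],p+[0,0.01,0.03]]).round(1))
cv2.imwrite("pics/w5.png",cv2.resize(w["pixels"][220:400,230:410,::-1],None,fx=3.3,fy=3.3,interpolation=cv2.INTER_CUBIC))
# cap in wrist now
print(proj(w,[[.605,-.045,.131],[.5895,-.045,.131],[.59,.075,.131],[.597,.016,.069]]).round(1))
for b in blobs(w,blue(w),(270,70,640,400)): print(b)
E
```

```text
[ 0.60770033 -0.04655725  0.10359793] 0.018112990303476476
tcp in wrist [[317.4 275.4]
 [338.  275.4]
 [296.9 275.4]
 [317.1 297.7]
 [341.  297.7]]
[[320.8 289.4]
 [320.8 254.1]
 [609.7 255.3]
 [429.7 237.8]]
([459.8, 131.6], [414, 90, 92, 84, 5783])
([431.3, 236.1], [384, 195, 95, 79, 6174])
([598.4, 254.8], [552, 216, 88, 80, 5549])
([322.7, 278.0], [290, 246, 71, 62, 3117])
```

View pics/w5.png

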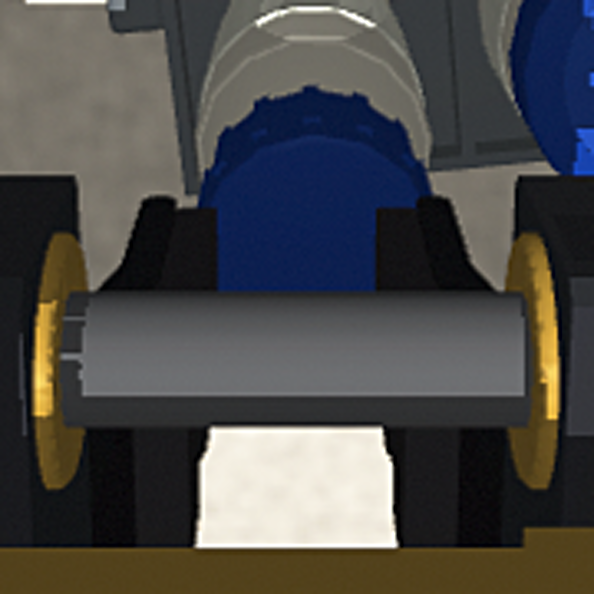

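The fingers occlude the cap in the wrist view, and the wrist pose itself agrees with the jar. So the visible finger ends lie higher than the reported TCP. I'll open, go down in a small step that is safe on either reading (TCP about 0.076, still above the jar), and close again.

```bash
python3 -m creep '[[[0,-5,0],0,0.65],[[0,0,0],0,0.65],[[0,0,0],0,0.65],[[0,0,0],0,0.65]]'; python3 -m creep '[[[0,11,0],0,0.65],[[0,11,0],0,0.65],[[0,11,0],0,0.65],[[0,0,0],0,0.65]]'; python3 - <<'E'
from h import *
o=robot.get_obs();p=np.array(o["position"]);print(p,o["grip_width"],o["ft_force"])
s=cam("side");w=cam("wrist")
cv2.imwrite("pics/s6.png",np.hstack([cv2.resize(s["pixels"][190:270,310:400,::-1],(400,400),interpolation=cv2.INTER_CUBIC),cv2.resize(w["pixels"][220:400,220:420,::-1],(400,400),interpolation=cv2.INTER_CUBIC)]))
E
```

```text
time: 4.95
position: [0.6078, -0.0465, 0.1087]
tool_rot: [0.5, 0.5, -0.5, -0.5]
ft_force: [-0.3, -0.2, -0.2]
grip_width: 0.0424
time: 5.35
position: [0.6057, -0.0461, 0.073]
tool_rot: [-0.498, -0.499, 0.501, 0.502]
ft_force: [-0.1, 0.4, 0.1]
grip_width: 0.0561
[ 0.60573293 -0.04606837  0.07301729] 0.056122034299240176 [-0.14524138  0.3799814   0.0925564 ]
```

View pics/s6.png

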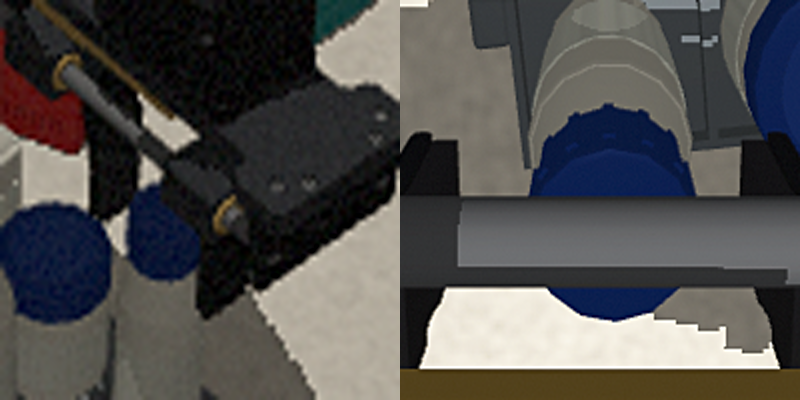

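The fingers now straddle the cap, with the tips level with its lower rim. The real tips are therefore about 30 mm above the reported TCP point. Closing.

```bash
python3 -m creep '[[[0,3,0],0,0.15],[[0,0,0],0,0.15],[[0,0,0],0,0.15],[[0,0,0],0,0.15],[[0,0,0],0,0.15]]' 25; python3 -m creep '[[[0,0,0],0,0.15],[[0,0,0],0,0.15],[[0,0,0],0,0.15]]'
```

```text
time: 5.95
position: [0.6079, -0.0465, 0.0729]
tool_rot: [0.5, 0.5, -0.5, -0.5]
ft_force: [-0.8, 0.3, 0.6]
grip_width: 0.0305
time: 6.25
position: [0.6079, -0.0466, 0.0729]
tool_rot: [0.5, 0.5, -0.5, -0.5]
ft_force: [0.2, 0.5, 2.1]
grip_width: 0.0303
```

```bash
python3 -m creep '[[[0,-15,0],0,0.15],[[0,-30,0],0,0.15],[[0,-30,0],0,0.15],[[0,0,0],0,0.15]]'; python3 - <<'E'
from h import *
s=cam("side")
cv2.imwrite("pics/s7.png",cv2.resize(s["pixels"][150:320,240:400,::-1],None,fx=3.5,fy=3.5,interpolation=cv2.INTER_CUBIC))
E
```

```text
time: 6.65
position: [0.6109, -0.0474, 0.1515]
tool_rot: [0.503, 0.502, -0.499, -0.497]
ft_force: [0.8, -0.5, -1.5]
grip_width: 0.0305
```

View pics/s7.png

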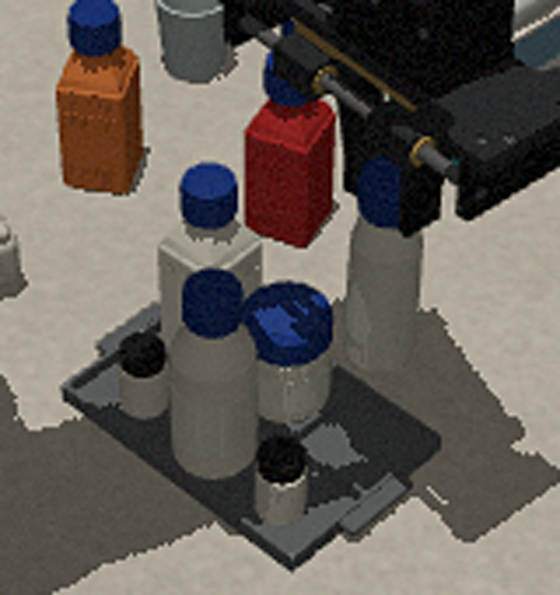

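```bash
python3 -m creep '[[[0,-30,0],0,0.15],[[-20,-30,8],0,0.15],[[-45,0,17],0,0.15],[[-45,0,17],0,0.15],[[-45,0,17],0,0.15],[[-45,0,17],0,0.15],[[-40,0,15],0,0.15],[[-12,0,5],0,0.15]]'; python3 -m creep '[[[0,40,0],0,0.15],[[0,40,0],0,0.15],[[0,30,0],0,0.15],[[0,15,0],0,0.15],[[0,0,0],0,0.15],[[0,0,0],0,0.15]]'; python3 - <<'E'
from h import *
o=robot.get_obs();print(np.round(o["position"],4),R.from_quat(o["tool_rot"]).as_matrix().round(3).tolist())
s=cam("side")
cv2.imwrite("pics/s8.png",cv2.resize(s["pixels"][280:480,280:480,::-1],None,fx=3,fy=3,interpolation=cv2.INTER_CUBIC))
E
```

```text
time: 7.5
position: [0.5093, -0.3023, 0.2055]
tool_rot: [-0.5, -0.498, 0.5, 0.502]
ft_force: [0.4, -0.0, -1.4]
grip_width: 0.0304
time: 8.1
position: [0.5115, -0.2978, 0.0818]
tool_rot: [-0.499, -0.5, 0.5, 0.501]
ft_force: [0.8, -0.1, -0.9]
grip_width: 0.0302
[ 0.5115 -0.2978  0.0818] [[-0.001, -0.002, -1.0], [1.0, 0.001, -0.001], [0.001, -1.0, 0.002]]
```

View pics/s8.png

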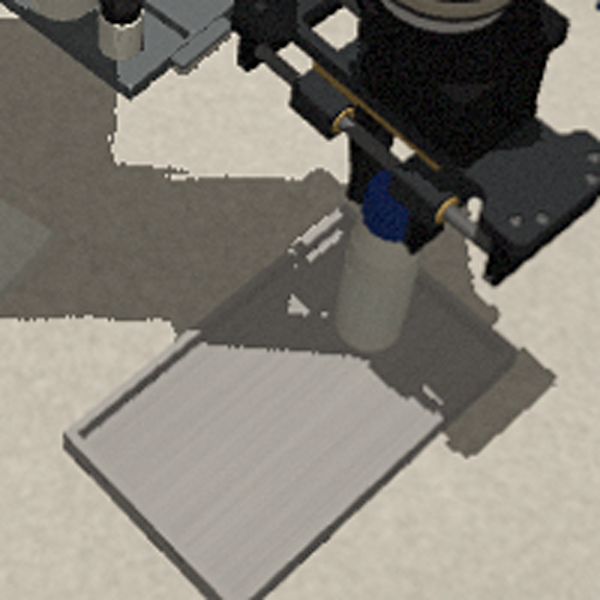

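The side crop shows the slim bottle upright over the far half of the tray, its foot at (370,335). I'll lower it until the contact force shows.

```bash
python3 -m creep '[[[0,5,0],0,0.15],[[0,0,0],0,0.15]]'; python3 -m creep '[[[0,2,0],0,0.15],[[0,0,0],0,0.15]]'
```

```text
time: 8.35
position: [0.512, -0.2986, 0.0781]
tool_rot: [0.5, 0.5, -0.5, -0.5]
ft_force: [-0.1, 0.1, -1.2]
grip_width: 0.0302
time: 8.55
position: [0.5118, -0.2986, 0.0759]
tool_rot: [0.5, 0.5, -0.5, -0.5]
ft_force: [-0.2, 1.2, -2.3]
grip_width: 0.0304
```

```bash
python3 -m creep '[[[0,1,0],0,0.15],[[0,0,0],0,0.15]]'; python3 -m creep '[[[0,0,0],0,0.65],[[0,0,0],0,0.65],[[0,0,0],0,0.65],[[0,0,0],0,0.65],[[0,-20,0],0,0.65],[[0,-40,0],0,0.65],[[0,-40,0],0,0.65],[[0,-40,0],0,0.65]]'; python3 - <<'E'
from h import *
o=robot.get_obs();print(np.round(o["position"],4))
s=cam("side")
cv2.imwrite("pics/s9.png",cv2.resize(s["pixels"][180:480,240:480,::-1],None,fx=2,fy=2,interpolation=cv2.INTER_CUBIC))
E
```

```text
time: 8.75
position: [0.512, -0.2987, 0.0749]
tool_rot: [0.5, 0.5, -0.5, -0.5]
ft_force: [0.0, -0.2, -0.9]
grip_width: 0.0306
time: 9.55
position: [0.5115, -0.2983, 0.216]
tool_rot: [-0.5, -0.5, 0.5, 0.5]
ft_force: [1.2, -0.8, -0.6]
grip_width: 0.0562
[ 0.5115 -0.2983  0.216 ]
```

View pics/s9.png

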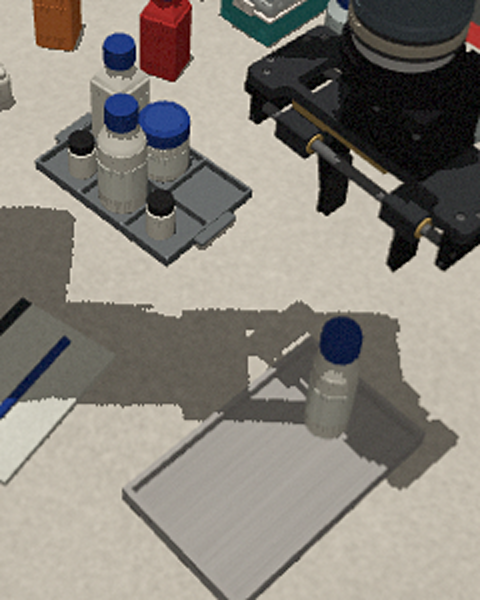

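The slim bottle stands upright in the tray at (330,400), and the organiser is undisturbed. Next the wide bottle.

```bash
python3 -m creep '[[[44,0,-4],0,0.65],[[44,0,-4],0,0.65],[[44,0,-4],0,0.65],[[44,0,-4],0,0.65],[[44,0,-4],0,0.65],[[44,0,-4],0,0.65],[[44,0,-4],0,0.65],[[0,0,0],0,0.65]]'; python3 -m creep '[[[0,40,0],0,0.65],[[0,30,0],0,0.65],[[0,0,0],0,0.65],[[0,0,0],0,0.65]]';python3 - <<'E'
from h import *
o=robot.get_obs();print(np.round(o["position"],4))
s=cam("side");w=cam("wrist")
cv2.imwrite("pics/s10.png",np.hstack([cv2.resize(s["pixels"][160:300,250:370,::-1],(400,466),interpolation=cv2.INTER_CUBIC),cv2.resize(w["pixels"][220:420,220:400,::-1],(400,466),interpolation=cv2.INTER_CUBIC)]))
for b in blobs(w,blue(w),(230,240,400,400)):print(b)
E
```

```text
time: 10.4
position: [0.5391, 0.0146, 0.2146]
tool_rot: [0.498, 0.502, -0.501, -0.499]
ft_force: [-0.8, -0.9, -0.8]
grip_width: 0.0566
time: 10.8
position: [0.5398, 0.0089, 0.1447]
tool_rot: [-0.5, -0.5, 0.5, 0.5]
ft_force: [0.8, -0.1, 0.5]
grip_width: 0.0564
[0.5398 0.0089 0.1447]
([325.6, 274.5], [293, 240, 75, 68, 3815])
([331.9, 351.4], [314, 349, 36, 6, 133])
```

View pics/s10.png

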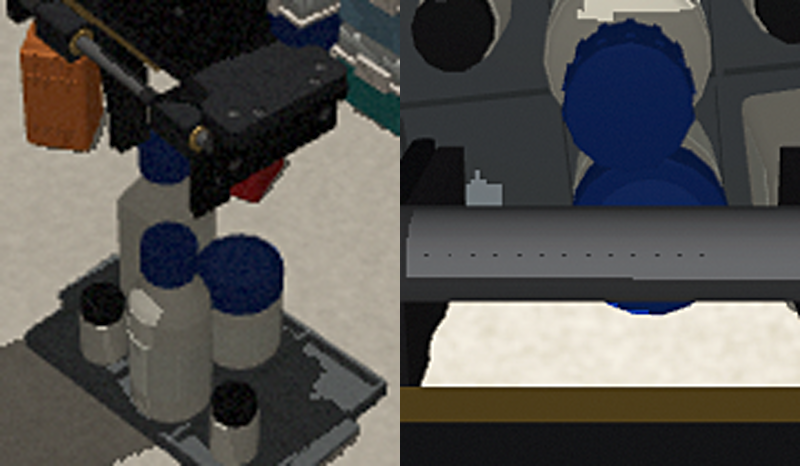

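```bash
python3 - <<'E'
from h import *
w=cam("wrist");m=blue(w);m[293:]=0
# cap outline: rows<290 ; top face visible centre guess
print(plane(w,[(322.7,262),(322.7,258)],.131).round(4))
p=np.array(robot.get_obs()["position"]);print(p, plane(w,[(322.7,262)],.128))
E
```

```text
[[0.5389 0.0113 0.131 ]
 [0.5367 0.0113 0.131 ]]
[0.54125871 0.00874439 0.14632708] [[0.5397734  0.01135077 0.128     ]]
```

The wrist view puts the wide cap at (0.538, 0.011), within 2 mm of the TCP's x and y. Descending.

```bash
python3 -m creep '[[[1,30,1],0,0.65],[[0,30,0],0,0.65],[[0,11,0],0,0.65],[[0,0,0],0,0.65]]'; python3 -m creep '[[[0,0,0],0,0.15],[[0,0,0],0,0.15],[[0,0,0],0,0.15],[[0,0,0],0,0.15],[[0,0,0],0,0.15],[[0,0,0],0,0.15]]' 25
```

```text
time: 11.35
position: [0.5383, 0.0103, 0.0732]
tool_rot: [-0.5, -0.5, 0.5, 0.501]
ft_force: [-1.0, 1.0, -0.4]
grip_width: 0.0567
time: 11.95
position: [0.5393, 0.0103, 0.0744]
tool_rot: [0.5, 0.5, -0.5, -0.5]
ft_force: [-1.0, 0.6, 5.3]
grip_width: 0.0304
```

```bash
python3 -m creep '[[[0,-15,0],0,0.15],[[0,-35,0],0,0.15],[[0,-40,0],0,0.15],[[0,-45,0],0,0.15],[[-30,-15,15],0,0.15],[[-45,0,20],0,0.15],[[-45,0,20],0,0.15],[[-45,0,20],0,0.15]]'; python3 -m creep '[[[-45,0,12],0,0.15],[[-45,0,5],0,0.15],[[-45,0,0],0,0.15],[[-10,0,0],0,0.15],[[0,40,0],0,0.15],[[0,40,0],0,0.15],[[0,40,0],0,0.15],[[0,0,0],0,0.15]]'; python3 - <<'E'
from h import *
o=robot.get_obs();print(np.round(o["position"],4))
s=cam("side")
cv2.imwrite("pics/s11.png",cv2.resize(s["pixels"][180:480,240:480,::-1],None,fx=2,fy=2,interpolation=cv2.INTER_CUBIC))
E
```

```text
time: 12.75
position: [0.4625, -0.1555, 0.2235]
tool_rot: [-0.499, -0.5, 0.5, 0.5]
ft_force: [1.2, -0.1, -1.3]
grip_width: 0.0301
time: 13.55
position: [0.4428, -0.2951, 0.0985]
tool_rot: [-0.495, -0.5, 0.5, 0.505]
ft_force: [-1.0, 0.6, -1.8]
grip_width: 0.0302
[ 0.4428 -0.2951  0.0985]
```

View pics/s11.png

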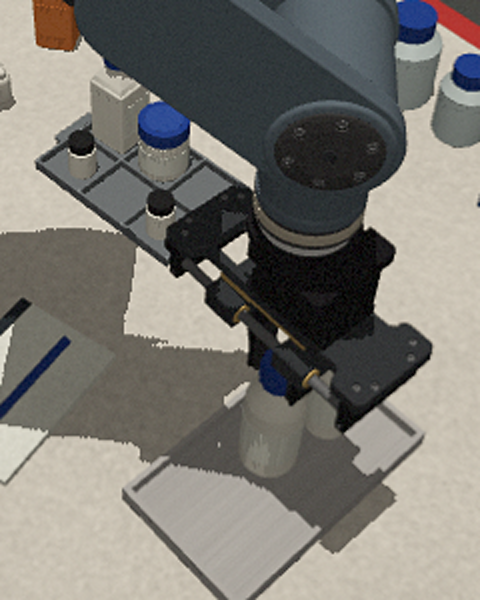

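```bash
python3 -m creep '[[[0,15,0],0,0.15],[[0,8,0],0,0.15],[[0,0,0],0,0.15],[[0,0,0],0,0.15]]'; python3 -m creep '[[[0,2,0],0,0.15],[[0,0,0],0,0.15]]'
```

```text
time: 14.0
position: [0.4475, -0.3, 0.082]
tool_rot: [0.501, 0.5, -0.5, -0.499]
ft_force: [0.3, 0.5, -2.2]
grip_width: 0.0304
time: 14.2
position: [0.4471, -0.2998, 0.0792]
tool_rot: [0.5, 0.5, -0.5, -0.5]
ft_force: [-0.5, 0.6, -0.5]
grip_width: 0.0304
```

```bash
python3 -m creep '[[[0,2,0],0,0.15],[[0,1,0],0,0.15],[[0,0,0],0,0.15]]'; python3 -m creep '[[[0,0,0],0,0.65],[[0,0,0],0,0.65],[[0,0,0],0,0.65],[[0,0,0],0,0.65],[[0,-20,0],0,0.65],[[0,-40,0],0,0.65],[[0,-40,0],0,0.65],[[0,-40,0],0,0.65]]'
```

```text
time: 14.5
position: [0.447, -0.2999, 0.0764]
tool_rot: [0.5, 0.5, -0.5, -0.5]
ft_force: [-0.7, 0.3, 4.0]
grip_width: 0.0302
time: 15.3
position: [0.4465, -0.2993, 0.2168]
tool_rot: [-0.5, -0.5, 0.5, 0.5]
ft_force: [0.0, -2.1, -0.2]
grip_width: 0.0563
```

```bash
python3 -m creep '[[[45,0,-18],0,0.65],[[47,0,-18],0,0.65],[[47,0,-18],0,0.65],[[47,0,-18],0,0.65],[[47,0,-18],0,0.65],[[47,0,-18],0,0.65],[[47,0,-18],0,0.65],[[47,0,-18],0,0.65]]'; python3 -m creep '[[[0,40,0],0,0.65],[[0,30,0],0,0.65],[[0,0,0],0,0.65],[[0,0,0],0,0.65]]';python3 - <<'E'
from h import *
o=robot.get_obs();p=np.round(o["position"],4);print(p)
s=cam("side","s12");w=cam("wrist")
cv2.imwrite("pics/w12.png",np.hstack([cv2.resize(s["pixels"][150:480,200:480,::-1],(400,470),interpolation=cv2.INTER_CUBIC),cv2.resize(w["pixels"][220:420,220:400,::-1],(400,470),interpolation=cv2.INTER_CUBIC)]))
E
```

```text
time: 16.1
position: [0.5902, 0.0744, 0.2155]
tool_rot: [-0.5, -0.5, 0.5, 0.5]
ft_force: [1.1, 0.0, 0.2]
grip_width: 0.0563
time: 16.5
position: [0.5897, 0.0722, 0.1455]
tool_rot: [-0.5, -0.5, 0.5, 0.5]
ft_force: [0.0, 0.2, 0.5]
grip_width: 0.0563
[0.5897 0.0722 0.1455]
```

View pics/w12.png

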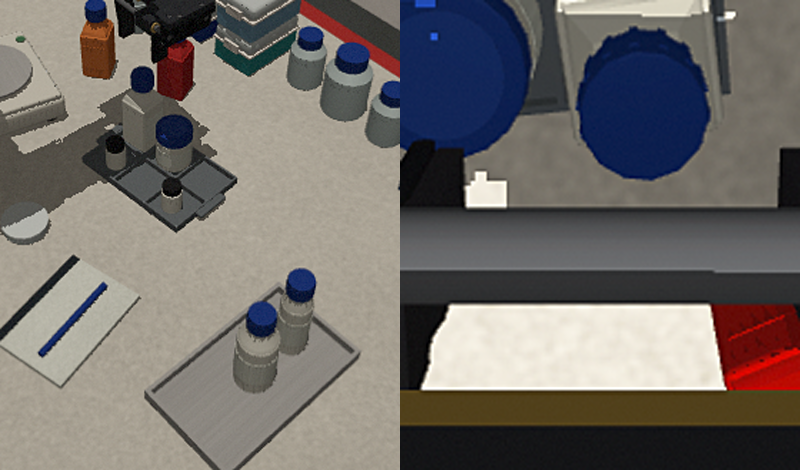

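Two bottles stand in the tray, slim at (295,320) and wide at (257,355). The square cap is in the wrist crop at (645,110). The red look-alike shows at the right edge, at x over 0.63, where the right-hand finger's x range of 0.60 doesn't reach.

```bash
python3 - <<'E'
from h import *
w=cam("wrist");s=cam("side");t=cam("top")
print(plane(w,[(330.3,267.7)],.131).round(4),np.round(robot.get_obs()["position"],4))
# red look-alike: base+cap
h=cv2.cvtColor(t["pixels"],cv2.COLOR_RGB2HSV)
P=robot
print(plane(t,[(256.5,174.5)],.131).round(4), plane(t,[(258,195)],.04).round(4))
E
```

```text
[[0.5925 0.0784 0.131 ]] [0.5911 0.0718 0.1474]
[[0.694  0.1249 0.131 ]] [[0.6769 0.1281 0.04  ]]
```

```bash
python3 -m creep '[[[4,30,-1],0,0.65],[[0,30,0],0,0.65],[[0,12,0],0,0.65],[[0,0,0],0,0.65]]'; python3 -m creep '[[[0,0,0],0,0.15],[[0,0,0],0,0.15],[[0,0,0],0,0.15],[[0,0,0],0,0.15],[[0,0,0],0,0.15],[[0,0,0],0,0.15]]' 25
```

```text
time: 17.15
position: [0.5898, 0.0761, 0.0726]
tool_rot: [-0.499, -0.499, 0.501, 0.501]
ft_force: [-0.5, 1.0, -0.2]
grip_width: 0.0566
time: 17.75
position: [0.5916, 0.0765, 0.0745]
tool_rot: [0.5, 0.501, -0.5, -0.5]
ft_force: [-0.3, 1.4, 5.1]
grip_width: 0.0302
```

```bash
python3 -m creep '[[[0,-15,0],0,0.15],[[0,-35,0],0,0.15],[[0,-45,0],0,0.15],[[0,-45,0],0,0.15],[[-20,-10,11],0,0.15],[[-43,0,24],0,0.15],[[-43,0,24],0,0.15],[[-43,0,24],0,0.15]]'; python3 -m creep '[[[-43,0,24],0,0.15],[[-43,0,24],0,0.15],[[-43,0,24],0,0.15],[[-43,0,24],0,0.15],[[-43,0,24],0,0.15],[[-14,20,7],0,0.15],[[0,40,0],0,0.15],[[0,40,0],0,0.15]]'; python3 -m creep '[[[0,20,0],0,0.15],[[0,0,0],0,0.15],[[0,0,0],0,0.15]]';python3 - <<'E'
from h import *
o=robot.get_obs();print(np.round(o["position"],4))
s=cam("side")
cv2.imwrite("pics/s13.png",cv2.resize(s["pixels"][180:480,240:480,::-1],None,fx=2,fy=2,interpolation=cv2.INTER_CUBIC))
E
```

```text
time: 18.55
position: [0.5064, -0.0737, 0.2234]
tool_rot: [-0.499, -0.5, 0.501, 0.5]
ft_force: [0.2, -0.4, -2.3]
grip_width: 0.0307
time: 19.35
position: [0.3806, -0.3032, 0.123]
tool_rot: [0.501, 0.499, -0.5, -0.5]
ft_force: [-0.2, -0.9, -1.6]
grip_width: 0.0305
time: 19.65
position: [0.381, -0.3018, 0.1036]
tool_rot: [-0.5, -0.5, 0.5, 0.5]
ft_force: [0.5, 0.1, -1.2]
grip_width: 0.0301
[ 0.381  -0.3018  0.1036]
```

View pics/s13.png

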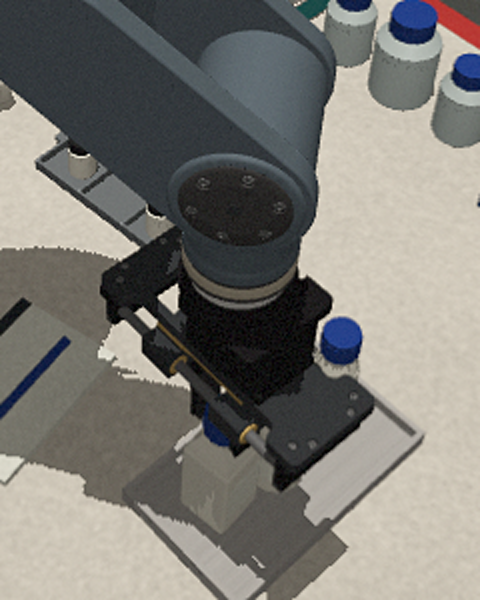

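Square bottle clear inside the front half of the tray, foot about (215,505). Lowering.

```bash
python3 -m creep '[[[0,15,0],0,0.15],[[0,8,0],0,0.15],[[0,0,0],0,0.15],[[0,0,0],0,0.15]]'; python3 -m creep '[[[0,2,0],0,0.15],[[0,1,0],0,0.15],[[0,0,0],0,0.15]]'
```

```text
time: 20.1
position: [0.3814, -0.3021, 0.0814]
tool_rot: [0.5, 0.5, -0.5, -0.499]
ft_force: [0.5, -0.4, -1.1]
grip_width: 0.0302
time: 20.4
position: [0.381, -0.3018, 0.0778]
tool_rot: [-0.5, -0.5, 0.5, 0.5]
ft_force: [-0.5, -0.5, -1.8]
grip_width: 0.0304
```

```bash
python3 -m creep '[[[0,1,0],0,0.15],[[0,0,0],0,0.15],[[0,0,0],0,0.15]]'; python3 -m creep '[[[0,0,0],0,0.65],[[0,0,0],0,0.65],[[0,0,0],0,0.65],[[0,0,0],0,0.65],[[0,-20,0],0,0.65],[[0,-40,0],0,0.65],[[0,-40,0],0,0.65],[[0,-40,0],0,0.65]]'; python3 - <<'E'
from h import *
c=cam("top","t14")
for b in blobs(c,blue(c),(250,200,500,360)):print(b,plane(c,[b[0]],.130).round(4))
cv2.imwrite("pics/s14.png",cv2.resize(cam("side")["pixels"][180:480,240:480,::-1],None,fx=2,fy=2,interpolation=cv2.INTER_CUBIC))
E
```

```text
time: 20.7
position: [0.3809, -0.3017, 0.0766]
tool_rot: [-0.5, -0.5, 0.5, 0.5]
ft_force: [0.1, -0.2, -2.3]
grip_width: 0.0303
time: 21.5
position: [0.3807, -0.3014, 0.2181]
tool_rot: [-0.5, -0.5, 0.5, 0.5]
ft_force: [0.3, -1.0, 0.3]
grip_width: 0.0564
([307.7, 228.7], [296, 218, 24, 23, 420]) [[0.5826 0.0163 0.13  ]]
([461.5, 268.2], [455, 262, 14, 14, 161]) [[ 0.51   -0.2968  0.13  ]]
([464.5, 297.5], [459, 293, 12, 10, 78]) [[ 0.4506 -0.3015  0.13  ]]
([360.0, 341.3], [358, 335, 5, 14, 27]) [[ 0.3599 -0.0918  0.13  ]]
```

View pics/s14.png

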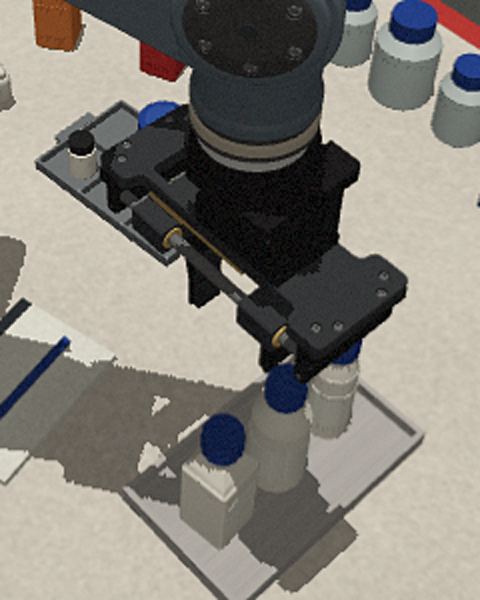

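View pics/t14.png

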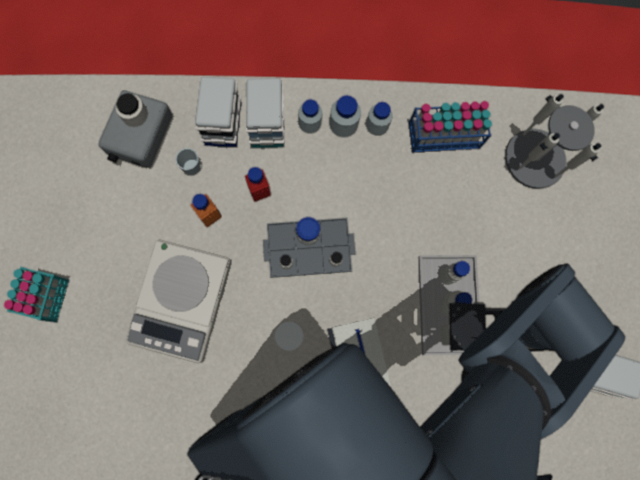

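All three bottles stand upright in the tray in the side crop, at (220,490), (283,440) and (335,390), and the vials are unmoved. Next the jar, gripper fully open.

```bash
python3 -m creep '[[[40,0,-27],0,1],[[40,0,-27],0,1],[[40,0,-27],0,1],[[40,0,-27],0,1],[[40,0,-27],0,1],[[40,0,-27],0,1],[[40,0,-27],0,1],[[38,0,-27],0,1]]'; python3 -m creep '[[[0,40,0],0,1],[[0,40,0],0,1],[[0,30,0],0,1],[[0,0,0],0,1],[[0,0,0],0,1]]';python3 - <<'E'
from h import *
o=robot.get_obs();p=np.array(o["position"]);print(p.round(4),o["grip_width"])
s=cam("side");w=cam("wrist")
print(proj(s,[p+[0,.0435,0],p-[0,.0435,0]]))
cv2.imwrite("pics/s15.png",np.hstack([cv2.resize(s["pixels"][160:300,250:370,::-1],(400,466),interpolation=cv2.INTER_CUBIC),cv2.resize(w["pixels"][180:420,210:430,::-1],(400,436),interpolation=cv2.INTER_CUBIC).copy()[:466] if 0 else cv2.resize(w["pixels"][180:420,210:430,::-1],(400,466),interpolation=cv2.INTER_CUBIC)]))
for b in blobs(w,blue(w),(210,180,430,400)):print(b,plane(w,[b[0]],.069).round(4))
E
```

```text
time: 22.4
position: [0.5971, 0.0184, 0.2157]
tool_rot: [-0.499, -0.5, 0.501, 0.5]
ft_force: [0.5, -0.5, 0.5]
grip_width: 0.0868
time: 22.9
position: [0.5966, 0.0163, 0.1062]
tool_rot: [-0.5, -0.5, 0.5, 0.5]
ft_force: [0.6, 0.3, 0.1]
grip_width: 0.0871
[0.5966 0.0163 0.1062] 0.08711620931572335
[[306.50618961 213.79698434]
 [336.17271916 238.03710105]]
([322.1, 254.4], [278, 210, 90, 89, 6188]) [[0.5978 0.0185 0.069 ]]
```

View pics/s15.png

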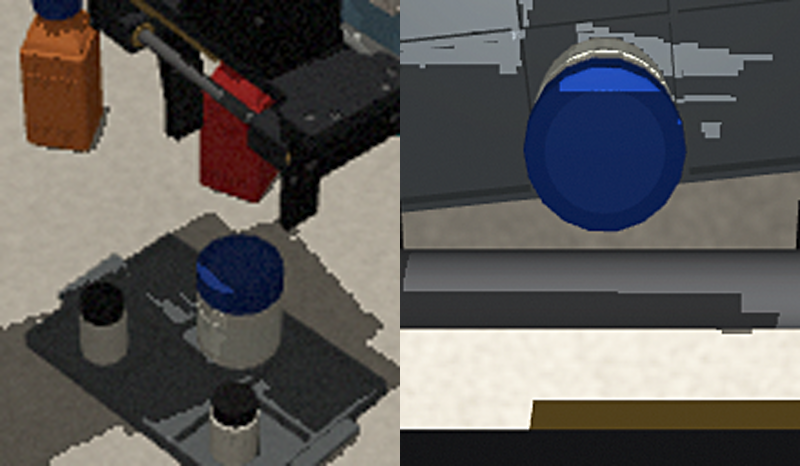

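The fingers straddle the jar evenly. The wrist view gives a lid centre of (0.598, 0.0185), the side and top views (0.597, 0.016), and the TCP is between them. The tips again read about 11 px (roughly 28 mm) above the reported TCP, so I'll descend to a reported z of about 0.

```bash
python3 -m creep '[[[1,30,0],0,1],[[0,30,0],0,1],[[0,20,0],0,1],[[0,0,0],0,1]]'; python3 -m creep '[[[0,15,0],0,1],[[0,11,0],0,1],[[0,0,0],0,1],[[0,0,0],0,1]]';python3 - <<'E'
from h import *
o=robot.get_obs();p=np.array(o["position"]);print(p.round(4),o["ft_force"])
s=cam("side")
cv2.imwrite("pics/s16.png",cv2.resize(s["pixels"][190:310,250:370,::-1],(600,600),interpolation=cv2.INTER_CUBIC))
E
```

```text
time: 23.4
position: [0.5961, 0.0172, 0.026]
tool_rot: [-0.499, -0.5, 0.5, 0.501]
ft_force: [-0.0, 0.2, 0.8]
grip_width: 0.087
time: 23.8
position: [0.5971, 0.0173, 0.0009]
tool_rot: [0.5, 0.5, -0.5, -0.5]
ft_force: [0.8, -0.0, 0.0]
grip_width: 0.087
[0.5971 0.0173 0.0009] [ 0.83593737 -0.03567097  0.03846795]
```

View pics/s16.png

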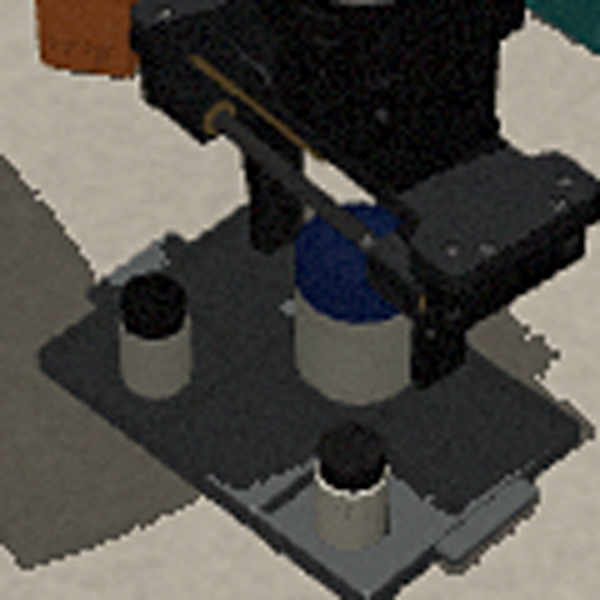

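Fingers on either side of the jar, tips about mid-body, vials clear. Gripping.

```bash
python3 -m creep '[[[0,0,0],0,0.4],[[0,0,0],0,0.4],[[0,0,0],0,0.4],[[0,0,0],0,0.4],[[0,0,0],0,0.4],[[0,0,0],0,0.4],[[0,0,0],0,0.4]]' 25; python3 -m creep '[[[0,-5,0],0,0.4],[[0,-15,0],0,0.4],[[0,-25,0],0,0.4],[[0,0,0],0,0.4]]'
```

```text
time: 24.55
position: [0.5969, 0.0173, 0.0007]
tool_rot: [0.5, 0.5, -0.5, -0.5]
ft_force: [-0.4, 0.4, 1.4]
grip_width: 0.0507
time: 24.95
position: [0.5999, 0.0169, 0.0493]
tool_rot: [0.502, 0.502, -0.499, -0.498]
ft_force: [1.1, 0.2, -0.7]
grip_width: 0.0511
```

```bash
python3 -m creep '[[[0,-40,0],0,0.4],[[0,-40,0],0,0.4],[[25,0,12],0,0.4],[[40,0,19],0,0.4],[[40,0,19],0,0.4],[[40,0,19],0,0.4],[[40,0,19],0,0.4],[[40,0,19],0,0.4]]'; python3 -m creep '[[[30,0,13],0,0.4],[[9,0,5],0,0.4],[[0,25,0],0,0.4],[[0,0,0],0,0.4],[[0,0,0],0,0.4]]';python3 - <<'E'
from h import *
o=robot.get_obs();p=np.array(o["position"]);print(p.round(4),o["ft_force"])
s=cam("side");w=cam("wrist")
cv2.imwrite("pics/s17.png",np.hstack([cv2.resize(s["pixels"][110:280,100:270,::-1],(400,400),interpolation=cv2.INTER_CUBIC),cv2.resize(w["pixels"][120:420,170:470,::-1],(400,400),interpolation=cv2.INTER_CUBIC)]))
E
```

```text
time: 25.75
position: [0.4887, 0.2436, 0.1256]
tool_rot: [-0.5, -0.5, 0.5, 0.5]
ft_force: [0.5, -0.4, -1.5]
grip_width: 0.0512
time: 26.25
position: [0.4717, 0.2804, 0.1003]
tool_rot: [-0.5, -0.499, 0.5, 0.5]
ft_force: [0.5, 0.4, -1.4]
grip_width: 0.0511
[0.4717 0.2804 0.1003] [ 0.47483573  0.37151961 -1.35156204]
```

View pics/s17.png

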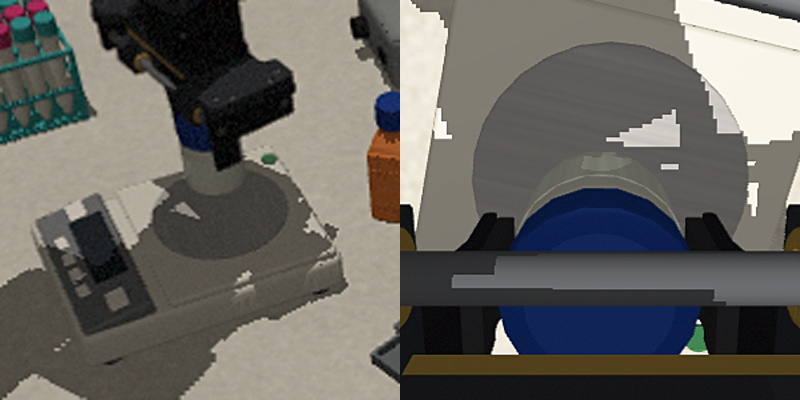

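```bash
python3 -m creep '[[[1,20,0],0,0.4],[[0,10,0],0,0.4],[[0,6,0],0,0.4],[[0,0,0],0,0.4],[[0,0,0],0,0.4]]'; python3 -m creep '[[[0,2,0],0,0.4],[[0,1,0],0,0.4],[[0,0,0],0,0.4]]';  python3 - <<'E'
from h import *
s=cam("side")
cv2.imwrite("pics/s18.png",cv2.resize(s["pixels"][140:240,140:260,::-1],(720,600),interpolation=cv2.INTER_CUBIC))
E
```

```text
time: 26.85
position: [0.4722, 0.2822, 0.0649]
tool_rot: [0.5, 0.5, -0.5, -0.5]
ft_force: [-1.0, 0.2, -1.2]
grip_width: 0.0506
time: 27.15
position: [0.4719, 0.2823, 0.0618]
tool_rot: [0.5, 0.5, -0.5, -0.5]
ft_force: [-0.2, -1.0, -1.2]
grip_width: 0.0508
```

View pics/s18.png

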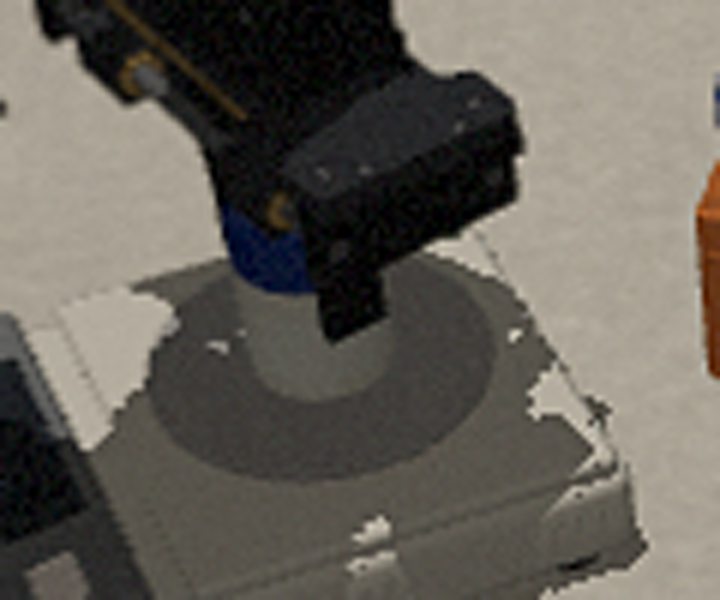

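The jar sits over the pan middle: its foot is around (318,365) and the pan centre is at (320,368). I'll lower the last 2 mm.

```bash
python3 -m creep '[[[0,1,0],0,0.4],[[0,0,0],0,0.4]]';python3 -m creep '[[[0,1,0],0,0.4],[[0,0,0],0,0.4]]'; python3 - <<'E'
from h import *
import time
for i in range(4): cam("side"); print(robot.get_obs()["ft_force"].round(2))
E
```

```text
time: 27.4
position: [0.4718, 0.2823, 0.0606]
tool_rot: [-0.5, -0.5, 0.5, 0.5]
ft_force: [-0.8, -0.1, -1.3]
grip_width: 0.051
time: 27.6
position: [0.472, 0.2823, 0.0597]
tool_rot: [0.5, 0.5, -0.5, -0.5]
ft_force: [-0.1, -0.3, -0.5]
grip_width: 0.0511
[-0.04  0.61 -1.59]
[ 0.09 -0.11 -0.57]
[0.16 0.12 0.09]
[ 0.35  0.37 -0.86]
```

```bash
python3 -m creep '[[[0,0.5,0],0,0.4],[[0,0,0],0,1],[[0,0,0],0,1],[[0,0,0],0,1],[[0,0,0],0,1],[[0,0,0],0,1]]';python3 -m creep '[[[0,-20,0],0,1],[[0,-30,0],0,1],[[0,-40,0],0,1],[[0,-40,0],0,1],[[0,-30,0],0,1],[[-30,0,0],0,1],[[-45,0,0],0,0.65],[[-45,0,0],0,0.65]]'; python3 -m creep '[[[-45,0,0],0,0.65],[[-45,0,0],0,0.65],[[-45,0,0],0,0.65],[[-45,0,0],0,0.65],[[-45,0,11],0,0.65],[[-45,0,20],0,0.65],[[-45,0,20],0,0.65],[[-45,0,20],0,0.65]]'; python3 - <<'E'
from h import *
s=cam("side","s19");t=cam("top","t19")
B=[(b,blobs) for b in ()]
bs=blobs(s,blue(s),(150,130,240,230));bt=blobs(t,blue(t),(145,240,225,320))
print(bs,bt)
print(tri(s,[bs[-1][0]],t,[bt[-1][0]]),plane(t,[bt[-1][0]],.128))
print(robot.get_obs()["position"])
a=cv2.resize(s["pixels"][130:250,130:270,::-1],(400,343));b=cv2.resize(s["pixels"][220:480,240:480,::-1],(317,343));cv2.imwrite("pics/s19c.png",np.hstack([a,b]))
E
```

```text
time: 28.4
position: [0.4718, 0.2822, 0.059]
tool_rot: [-0.5, -0.5, 0.5, 0.5]
ft_force: [0.0, -0.3, 0.4]
grip_width: 0.082
time: 29.2
position: [0.4717, 0.1615, 0.2195]
tool_rot: [0.5, 0.501, -0.5, -0.499]
ft_force: [1.3, 0.3, -0.4]
grip_width: 0.0783
time: 30.0
position: [0.3999, -0.1993, 0.2192]
tool_rot: [0.5, 0.5, -0.5, -0.5]
ft_force: [0.1, -1.6, 0.2]
grip_width: 0.0562
[([189.4, 178.1], [177, 168, 25, 22, 430])] [([175.0, 278.9], [163, 267, 25, 25, 483])]
(array([0.47341343, 0.28042014, 0.12022833]), np.float64(0.001387829211560855)) [[0.47303853 0.27828207 0.128     ]]
[ 0.39945462 -0.20347574  0.21937417]
```

View pics/s19c.png

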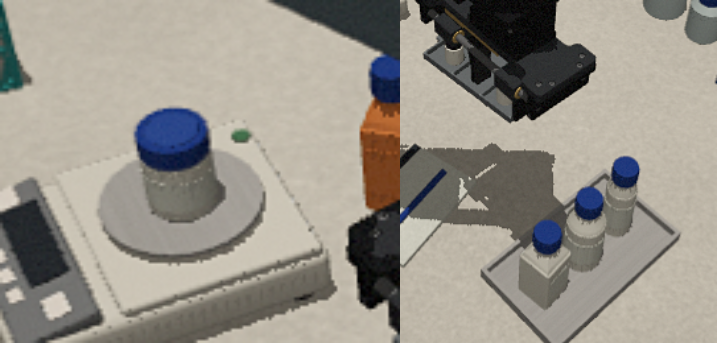

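The jar stands upright on the pan. The lid triangulates to (0.473, 0.280) against a pan centre of (0.472, 0.282). All three bottles are still upright in the tray. I'll return the square bottle first.

```bash
python3 -m creep '[[[-45,0,10],0,0.65],[[-40,0,10],0,0.65],[[-15,0,0],0,0.65],[[0,0,0],0,0.65],[[0,0,0],0,0.65]]'
```

```text
time: 30.6
position: [0.381, -0.296, 0.2188]
tool_rot: [-0.499, -0.5, 0.5, 0.501]
ft_force: [0.4, 0.5, -0.5]
grip_width: 0.0564
```

```bash
python3 -m creep '[[[-4,30,0],0,0.65],[[0,40,0],0,0.65],[[0,40,0],0,0.65],[[0,22,0],0,0.65],[[0,10,0],0,0.65],[[0,0,0],0,0.65]]'; python3 -m creep '[[[0,0,0],0,0.15],[[0,0,0],0,0.15],[[0,0,0],0,0.15],[[0,0,0],0,0.15],[[0,0,0],0,0.15],[[0,0,0],0,0.15]]' 25
```

```text
time: 31.2
position: [0.3808, -0.2995, 0.0763]
tool_rot: [0.498, 0.501, -0.5, -0.501]
ft_force: [0.2, 0.2, 0.9]
grip_width: 0.0566
time: 31.8
position: [0.3813, -0.302, 0.0779]
tool_rot: [0.5, 0.5, -0.5, -0.5]
ft_force: [0.5, 1.5, 6.6]
grip_width: 0.0303
```

```bash
python3 -m creep '[[[0,-15,0],0,0.15],[[0,-35,0],0,0.15],[[0,-45,0],0,0.15],[[0,-45,0],0,0.15],[[20,-10,-10],0,0.15],[[43,0,-24],0,0.15],[[43,0,-24],0,0.15],[[43,0,-24],0,0.15]]'; python3 -m creep '[[[43,0,-24],0,0.15],[[43,0,-24],0,0.15],[[43,0,-24],0,0.15],[[43,0,-24],0,0.15],[[43,0,-24],0,0.15],[[14.5,0,-8.3],0,0.15],[[0,0,0],0,0.15],[[0,0,0],0,0.15]]'; python3 -m creep '[[[0,35,0],0,0.15],[[0,40,0],0,0.15],[[0,30,0],0,0.15],[[0,0,0],0,0.15],[[0,0,0],0,0.15]]';python3 - <<'E'
from h import *
o=robot.get_obs();p=np.array(o["position"]);print(p.round(4),o["ft_force"])
s=cam("side")
cv2.imwrite("pics/s20.png",cv2.resize(s["pixels"][150:320,240:400,::-1],None,fx=3.5,fy=3.5,interpolation=cv2.INTER_CUBIC))
E
```

```text
time: 32.6
position: [0.4631, -0.1513, 0.2271]
tool_rot: [-0.5, -0.5, 0.5, 0.5]
ft_force: [-0.2, -1.0, -1.9]
grip_width: 0.0303
time: 33.4
position: [0.5901, 0.0762, 0.2264]
tool_rot: [-0.499, -0.499, 0.501, 0.5]
ft_force: [0.3, -0.8, -1.6]
grip_width: 0.0304
time: 33.9
position: [0.5908, 0.0753, 0.1224]
tool_rot: [-0.5, -0.499, 0.5, 0.501]
ft_force: [-0.6, 1.3, -1.1]
grip_width: 0.0306
[0.5908 0.0753 0.1224] [-0.60915206  1.30099817 -1.12992905]
```

View pics/s20.png

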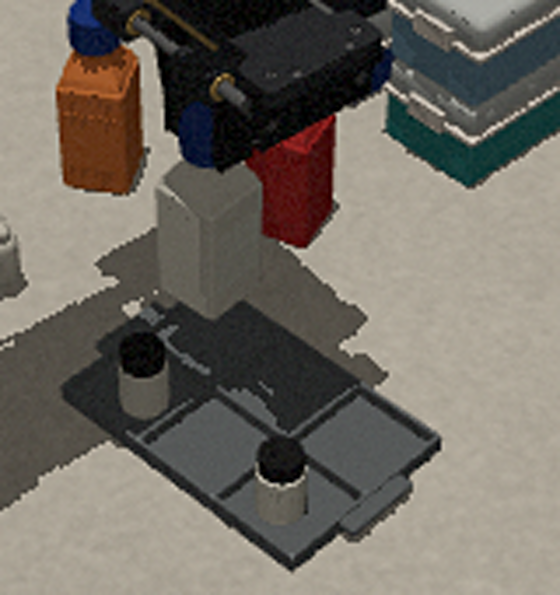

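The square bottle is upright above its back-left compartment, its foot at (205,300), about 45 mm above the floor. Lowering.

```bash
python3 -m creep '[[[0,20,0],0,0.15],[[0,12,0],0,0.15],[[0,6,0],0,0.15],[[0,0,0],0,0.15],[[0,0,0],0,0.15]]'; python3 -m creep '[[[0,3,0],0,0.15],[[0,2,0],0,0.15],[[0,0,0],0,0.15]]'; python3 - <<'E'
from h import *
s=cam("side")
cv2.imwrite("pics/s21.png",cv2.resize(s["pixels"][180:320,240:380,::-1],None,fx=4,fy=4,interpolation=cv2.INTER_CUBIC))
E
```

```text
time: 34.45
position: [0.5917, 0.0768, 0.0848]
tool_rot: [0.5, 0.5, -0.5, -0.5]
ft_force: [0.6, 0.6, -1.3]
grip_width: 0.0305
time: 34.75
position: [0.5911, 0.0769, 0.0791]
tool_rot: [-0.5, -0.5, 0.5, 0.5]
ft_force: [0.8, 0.2, -1.7]
grip_width: 0.0303
```

View pics/s21.png

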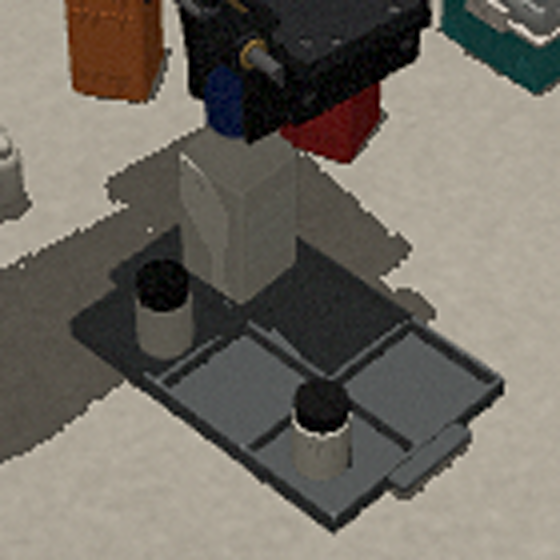

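```bash
python3 -m creep '[[[0,2,0],0,0.15],[[0,0,0],0,0.15]]';  python3 -m creep '[[[0,1.3,0],0,0.15],[[0,0,0],0,0.15],[[0,0,0],0,0.15]]'; python3 - <<'E'
from h import *
for i in range(4): cam("side"); print(robot.get_obs()["ft_force"].round(2))
E
```

```text
time: 35.0
position: [0.591, 0.0769, 0.0769]
tool_rot: [-0.5, -0.5, 0.5, 0.5]
ft_force: [-0.7, -0.6, -0.8]
grip_width: 0.0302
time: 35.3
position: [0.5913, 0.0768, 0.076]
tool_rot: [0.5, 0.5, -0.5, -0.5]
ft_force: [0.5, 0.2, 0.6]
grip_width: 0.0302
[-0.67  0.78 -0.23]
[-0.1   0.31 -0.11]
[ 0.    0.47 -0.93]
[ 0.37 -0.55  0.19]
```

```bash
python3 -m creep '[[[0,0,0],0,0.65],[[0,0,0],0,0.65],[[0,0,0],0,0.65],[[0,0,0],0,0.65],[[0,-20,0],0,0.65],[[0,-40,0],0,0.65],[[0,-40,0],0,0.65],[[0,-40,0],0,0.65]]'; python3 -m creep '[[[-45,0,10],0,0.65],[[-47,0,10],0,0.65],[[-47,0,10],0,0.65],[[-47,0,10],0,0.65],[[-47,0,10],0,0.65],[[-47,0,10],0,0.65],[[-47,0,10],0,0.65],[[-48,0,9],0,0.65]]'; python3 -m creep '[[[0,0,0],0,0.65],[[0,0,0],0,0.65],[[0,0,0],0,0.65]]'; python3 - <<'E'
from h import *
s=cam("side","s22");print(robot.get_obs()["position"])
cv2.imwrite("pics/s22c.png",cv2.resize(s["pixels"][160:460,240:480,::-1],None,fx=2,fy=2,interpolation=cv2.INTER_CUBIC))
E
```

```text
time: 36.3
position: [0.5908, 0.0768, 0.2171]
tool_rot: [-0.5, -0.5, 0.5, 0.5]
ft_force: [0.4, -0.5, -1.0]
grip_width: 0.0564
time: 37.1
position: [0.5114, -0.2999, 0.2159]
tool_rot: [0.5, 0.5, -0.5, -0.5]
ft_force: [0.7, 0.1, 0.1]
grip_width: 0.0564
time: 37.4
position: [0.5121, -0.297, 0.2156]
tool_rot: [0.499, 0.5, -0.5, -0.5]
ft_force: [0.5, -0.4, -0.3]
grip_width: 0.0567
[ 0.51227835 -0.29666174  0.21570317]
```

View pics/s22c.png

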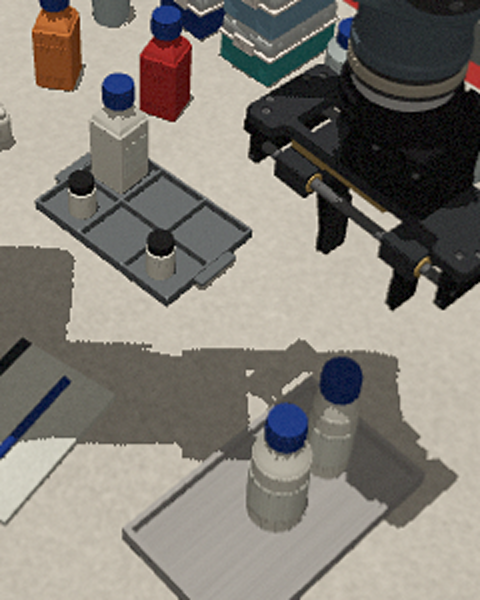

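The square bottle stands upright in its back-left compartment at (118,150). Next the slim bottle: down about 141 mm, with 1–2 mm of −y.

```bash
python3 -m creep '[[[-1,30,0],0,0.65],[[0,40,0],0,0.65],[[0,40,0],0,0.65],[[0,21,0],0,0.65],[[0,10,0],0,0.65],[[0,0,0],0,0.65]]'; python3 -m creep '[[[0,0,0],0,0.15],[[0,0,0],0,0.15],[[0,0,0],0,0.15],[[0,0,0],0,0.15],[[0,0,0],0,0.15],[[0,0,0],0,0.15]]' 25
```

```text
time: 38.05
position: [0.512, -0.2975, 0.0738]
tool_rot: [-0.499, -0.5, 0.501, 0.5]
ft_force: [-0.5, -0.5, 0.0]
grip_width: 0.0565
time: 38.65
position: [0.5127, -0.2993, 0.0758]
tool_rot: [0.5, 0.5, -0.5, -0.5]
ft_force: [0.2, 0.7, 4.6]
grip_width: 0.0304
```

```bash
python3 -m creep '[[[0,-15,0],0,0.15],[[0,-35,0],0,0.15],[[0,-45,0],0,0.15],[[0,-45,0],0,0.15],[[20,-10,-8],0,0.15],[[45,0,-17],0,0.15],[[45,0,-17],0,0.15],[[45,0,-17],0,0.15]]'; python3 -m creep '[[[45,0,-17],0,0.15],[[40,0,-15],0,0.15],[[12.7,0,-4.8],0,0.15],[[0,0,0],0,0.15],[[0,35,0],0,0.15],[[0,40,0],0,0.15],[[0,40,0],0,0.15],[[0,0,0],0,0.15]]'; python3 -m creep '[[[0,20,0],0,0.15],[[0,8,0],0,0.15],[[0,0,0],0,0.15],[[0,0,0],0,0.15]]';python3 - <<'E'
from h import *
o=robot.get_obs();p=np.array(o["position"]);print(p.round(4),o["ft_force"])
s=cam("side")
cv2.imwrite("pics/s23.png",cv2.resize(s["pixels"][180:320,240:380,::-1],None,fx=4,fy=4,interpolation=cv2.INTER_CUBIC))
E
```

```text
time: 39.45
position: [0.5711, -0.1431, 0.2245]
tool_rot: [-0.5, -0.5, 0.5, 0.5]
ft_force: [0.5, 0.0, -1.7]
grip_width: 0.0301
time: 40.25
position: [0.6022, -0.0475, 0.1041]
tool_rot: [-0.496, -0.497, 0.502, 0.505]
ft_force: [-1.3, 0.6, -0.7]
grip_width: 0.0299
time: 40.65
position: [0.6088, -0.0473, 0.0833]
tool_rot: [0.501, 0.5, -0.5, -0.499]
ft_force: [1.3, -0.6, -0.8]
grip_width: 0.0307
[ 0.6088 -0.0473  0.0833] [ 1.27826577 -0.62431422 -0.82461175]
```

View pics/s23.png

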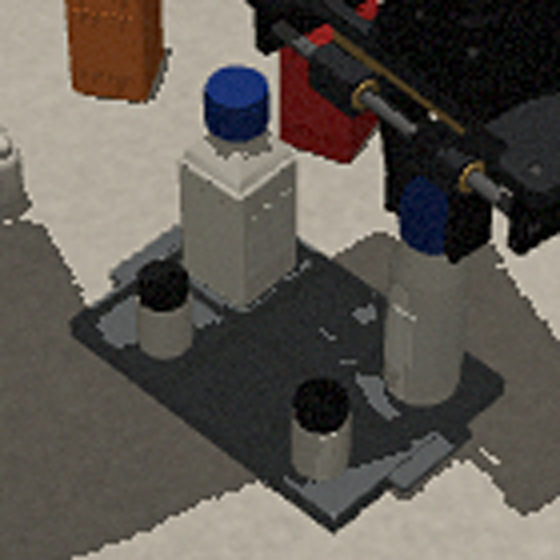

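The slim bottle is upright over the back-right compartment, foot at (425,385), about 8 mm to go.

```bash
python3 -m creep '[[[0,3,0],0,0.15],[[0,3,0],0,0.15],[[0,0,0],0,0.15]]';  python3 -m creep '[[[0,1.5,0],0,0.15],[[0,0,0],0,0.15],[[0,0,0],0,0.15]]'; python3 - <<'E'
from h import *
for i in range(4): cam("side"); print(robot.get_obs()["ft_force"].round(2))
E
```

```text
time: 41.0
position: [0.6077, -0.0463, 0.0757]
tool_rot: [-0.5, -0.5, 0.5, 0.5]
ft_force: [-0.0, -1.1, -2.5]
grip_width: 0.0306
time: 41.3
position: [0.608, -0.0465, 0.0743]
tool_rot: [-0.5, -0.5, 0.5, 0.5]
ft_force: [-0.1, 0.0, -1.0]
grip_width: 0.0303
[ 1.09  0.33 -1.63]
[-0.3   0.32 -0.49]
[-0.15 -0.02 -1.25]
[-0.49  0.4  -1.87]
```

```bash
python3 -m creep '[[[0,1,0],0,0.15],[[0,0,0],0,0.15],[[0,0,0],0,0.15]]';python3 - <<'E'
from h import *
for i in range(4): cam("side"); print(robot.get_obs()["ft_force"].round(2))
E
python3 -m creep '[[[0,0,0],0,0.65],[[0,0,0],0,0.65],[[0,0,0],0,0.65],[[0,0,0],0,0.65],[[0,-20,0],0,0.65],[[0,-40,0],0,0.65],[[0,-40,0],0,0.65],[[0,-40,0],0,0.65]]'
```

```text
time: 41.8
position: [0.6084, -0.0465, 0.0738]
tool_rot: [0.5, 0.5, -0.5, -0.5]
ft_force: [-0.7, 0.5, 2.1]
grip_width: 0.0304
[-0.55  1.02  1.89]
[ 0.51 -0.06  2.44]
[-0.45  0.53  3.33]
[-0.08  0.68  3.23]
time: 42.8
position: [0.6076, -0.0464, 0.2144]
tool_rot: [-0.5, -0.5, 0.5, 0.5]
ft_force: [0.2, 0.1, -0.1]
grip_width: 0.0563
```

```bash
python3 -m creep '[[[-42,0,27],0,0.65],[[-42,0,27],0,0.65],[[-42,0,27],0,0.65],[[-42,0,27],0,0.65],[[-42,0,27],0,0.65],[[-43,0,26],0,0.65],[[0,0,0],0,0.65],[[0,0,0],0,0.65]]'; python3 - <<'E'
from h import *
s=cam("side","s24");print(robot.get_obs()["position"])
cv2.imwrite("pics/s24c.png",cv2.resize(s["pixels"][160:460,240:480,::-1],None,fx=2,fy=2,interpolation=cv2.INTER_CUBIC))
E
```

```text
time: 43.6
position: [0.4465, -0.3001, 0.2132]
tool_rot: [-0.501, -0.499, 0.499, 0.501]
ft_force: [0.2, 0.2, -0.5]
grip_width: 0.0564
[ 0.44699819 -0.29895528  0.21317656]
```

View pics/s24c.png

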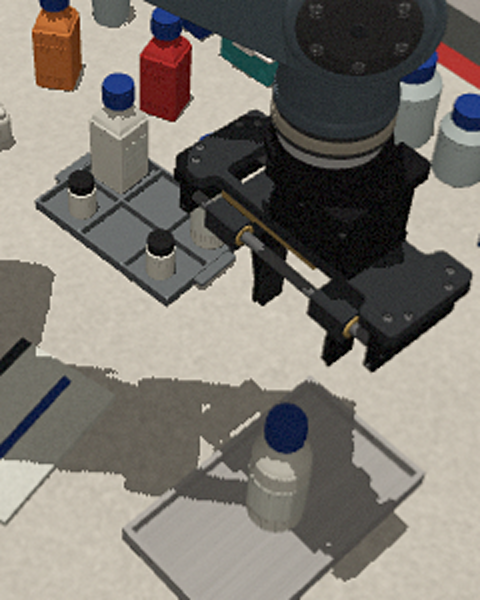

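Square and slim are back in the organiser, and only the wide bottle is left in the tray at (278,490).

```bash
python3 -m creep '[[[0,30,0],0,0.65],[[0,40,0],0,0.65],[[0,40,0],0,0.65],[[0,18,0],0,0.65],[[0,8,0],0,0.65],[[0,0,0],0,0.65]]'; python3 -m creep '[[[0,0,0],0,0.15],[[0,0,0],0,0.15],[[0,0,0],0,0.15],[[0,0,0],0,0.15],[[0,0,0],0,0.15],[[0,0,0],0,0.15]]' 25
```

```text
time: 44.25
position: [0.4476, -0.2976, 0.0765]
tool_rot: [0.499, 0.501, -0.501, -0.5]
ft_force: [0.8, -0.6, 0.3]
grip_width: 0.0564
time: 44.85
position: [0.4476, -0.2998, 0.0781]
tool_rot: [0.501, 0.5, -0.5, -0.499]
ft_force: [-0.2, -0.1, 5.2]
grip_width: 0.0302
```

```bash
python3 -m creep '[[[0,-15,0],0,0.15],[[0,-35,0],0,0.15],[[0,-45,0],0,0.15],[[0,-45,0],0,0.15],[[25,-10,-7],0,0.15],[[45,0,-13],0,0.15],[[45,0,-13],0,0.15],[[45,0,-13],0,0.15]]'; python3 -m creep '[[[45,0,-13],0,0.15],[[45,0,-13],0,0.15],[[45,0,-13],0,0.15],[[15,0,-7.3],0,0.15],[[0,0,0],0,0.15],[[0,35,0],0,0.15],[[0,40,0],0,0.15],[[0,30,0],0,0.15]]'; python3 -m creep '[[[0,15,0],0,0.15],[[0,0,0],0,0.15],[[0,0,0],0,0.15]]';python3 - <<'E'
from h import *
o=robot.get_obs();p=np.array(o["position"]);print(p.round(4),o["ft_force"])
s=cam("side")
cv2.imwrite("pics/s25.png",cv2.resize(s["pixels"][180:320,240:380,::-1],None,fx=4,fy=4,interpolation=cv2.INTER_CUBIC))
E
```

```text
time: 45.65
position: [0.4928, -0.1377, 0.2271]
tool_rot: [-0.5, -0.5, 0.5, 0.501]
ft_force: [1.1, -0.6, -1.5]
grip_width: 0.0302
time: 46.45
position: [0.5378, 0.0097, 0.1204]
tool_rot: [-0.5, -0.499, 0.501, 0.501]
ft_force: [-0.6, 0.4, -1.8]
grip_width: 0.0299
time: 46.75
position: [0.5393, 0.0098, 0.1074]
tool_rot: [-0.5, -0.5, 0.5, 0.5]
ft_force: [-0.1, -0.8, -1.3]
grip_width: 0.0304
[0.5393 0.0098 0.1074] [-0.07835559 -0.75810108 -1.25832949]
```

View pics/s25.png

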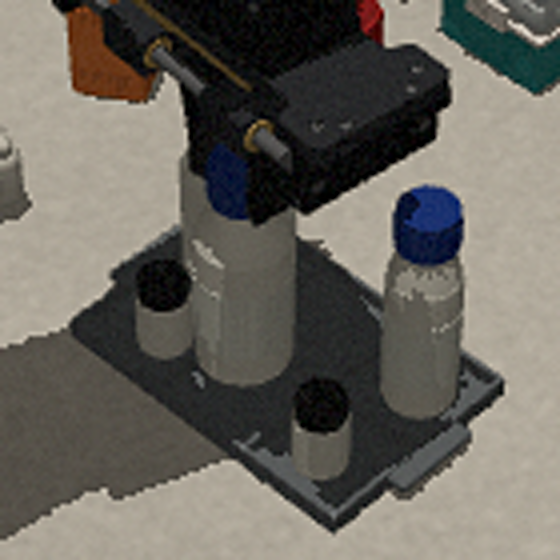

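The wide bottle hangs upright over the front-middle compartment, foot at (245,365), clear of both vials. Lowering.

```bash
python3 -m creep '[[[0,15,0],0,0.15],[[0,8,0],0,0.15],[[0,3,0],0,0.15],[[0,0,0],0,0.15],[[0,0,0],0,0.15]]';  python3 -m creep '[[[0,2,0],0,0.15],[[0,1.5,0],0,0.15],[[0,0,0],0,0.15],[[0,0,0],0,0.15]]'; python3 - <<'E'
from h import *
for i in range(4): cam("side"); print(robot.get_obs()["ft_force"].round(2))
E
```

```text
time: 47.3
position: [0.5399, 0.0106, 0.0819]
tool_rot: [0.5, 0.5, -0.5, -0.5]
ft_force: [0.4, -0.4, -1.2]
grip_width: 0.0304
time: 47.7
position: [0.5394, 0.0107, 0.0779]
tool_rot: [-0.5, -0.5, 0.5, 0.5]
ft_force: [-0.5, 0.3, -1.5]
grip_width: 0.0304
[ 0.31 -0.21 -1.89]
[-0.73 -0.23 -0.93]
[-0.29 -0.06 -1.25]
[ 0.56  0.15 -1.11]
```

```bash
python3 -m creep '[[[0,1.5,0],0,0.15],[[0,0,0],0,0.15],[[0,0,0],0,0.15]]'; python3 - <<'E'
from h import *
for i in range(4): cam("side"); print(robot.get_obs()["ft_force"].round(2))
s=cam("side")
cv2.imwrite("pics/s26.png",cv2.resize(s["pixels"][180:320,240:380,::-1],None,fx=4,fy=4,interpolation=cv2.INTER_CUBIC))
E
```

```text
time: 48.2
position: [0.5394, 0.0107, 0.0763]
tool_rot: [-0.5, -0.5, 0.5, 0.5]
ft_force: [-1.0, 0.0, -1.5]
grip_width: 0.0305
[ 0.51 -0.32 -1.4 ]
[-0.41  0.31 -1.66]
[-0.53 -0.38 -2.17]
[-0.16 -0.52 -1.52]
```

View pics/s26.png

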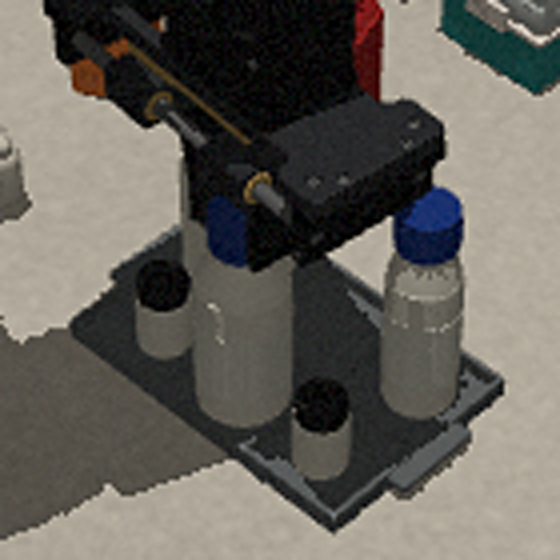

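Foot at (243,410), inside the compartment, and the force says it still hangs slightly. Down another 1.5 mm.

```bash
python3 -m creep '[[[0,1,0],0,0.15],[[0,0.5,0],0,0.15],[[0,0,0],0,0.15],[[0,0,0],0,0.15]]'; python3 - <<'E'
from h import *
for i in range(4): cam("side"); print(robot.get_obs()["ft_force"].round(2))
E
```

```text
time: 48.85
position: [0.54, 0.0107, 0.0762]
tool_rot: [0.5, 0.5, -0.5, -0.499]
ft_force: [-2.0, 0.9, 6.3]
grip_width: 0.0301
[-0.68  0.09  7.91]
[-0.89  0.66  7.39]
[-1.52 -0.76  7.56]
[-1.83  0.81  7.55]
```

```bash
python3 -m creep '[[[0,-0.7,0],0,0.15],[[0,0,0],0,0.65],[[0,0,0],0,0.65],[[0,0,0],0,0.65],[[0,0,0],0,0.65],[[0,-20,0],0,0.65],[[0,-40,0],0,0.65],[[0,-40,0],0,0.65]]'; python3 -m creep '[[[0,-40,0],0,0.65],[[-40,0,10],0,0.65],[[-45,0,10],0,0.65],[[-45,0,10],0,0.65],[[-45,0,10],0,0.65],[[-45,0,10],0,0.65],[[-45,0,10],0,0.65],[[0,0,0],0,0.65]]'; python3 -m creep '[[[0,0,0],0,0.65],[[0,0,0],0,0.65]]'; python3 - <<'E'
from h import *
s=cam("side","s27");t=cam("top","t27");print(robot.get_obs()["position"])
for n,c,rois in (("side",s,[(250,170,380,300),(150,130,240,230)]),("top",t,[(250,200,370,285),(145,240,225,320)])):
  for r in rois:
    for b in blobs(c,blue(c),r): print(n,b[0],b[1][4])
h=lambda c:(c["pixels"].max(2)<45).astype(np.uint8)
s0=cv2.imread("pics/top0.png");
for n,im in (("before",s0),("after",t["pixels"])):
    print(n,[b for b in blobs(t,(im.max(2)<28).astype(np.uint8),(270,250,350,272),15)])
a=cv2.resize(s["pixels"][170:310,240:400,::-1],(400,350),interpolation=cv2.INTER_CUBIC);b=cv2.resize(t["pixels"][200:290,120:370,::-1],(400,144));b=np.vstack([b,np.zeros((206,400,3),np.uint8)])
cv2.imwrite("pics/s27c.png",np.hstack([a,b]))
E
```

```text
time: 49.85
position: [0.5386, 0.0108, 0.1758]
tool_rot: [-0.499, -0.499, 0.501, 0.501]
ft_force: [1.9, -1.5, 0.0]
grip_width: 0.0567
time: 50.65
position: [0.4789, -0.2604, 0.2155]
tool_rot: [0.503, 0.498, -0.499, -0.5]
ft_force: [0.8, 1.0, 0.6]
grip_width: 0.0565
time: 50.85
position: [0.4793, -0.2531, 0.2152]
tool_rot: [-0.499, -0.5, 0.5, 0.5]
ft_force: [0.5, -0.5, -0.0]
grip_width: 0.0562
[ 0.47960866 -0.25264423  0.21545014]
side [331.3, 173.6] 257
side [298.6, 205.4] 238
side [299.8, 236.1] 279
side [189.6, 178.2] 437
top [338.4, 219.7] 158
top [278.5, 225.0] 162
top [310.6, 250.4] 169
top [175.0, 278.9] 483
before [([336.0, 257.2], [332, 253, 9, 9, 66]), ([285.3, 259.9], [282, 256, 8, 9, 59])]
after []
```

View pics/s27c.png

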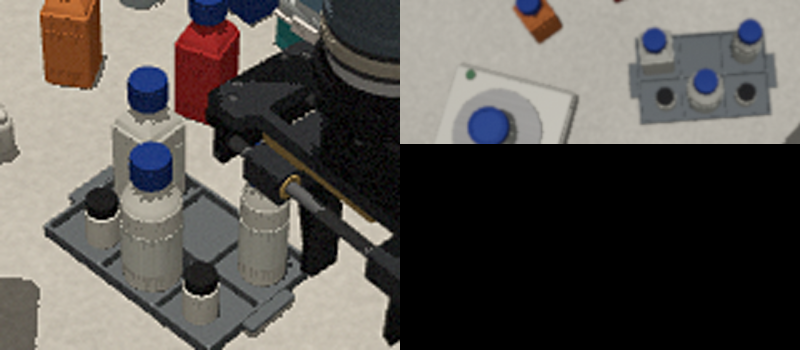

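View pics/s27.png

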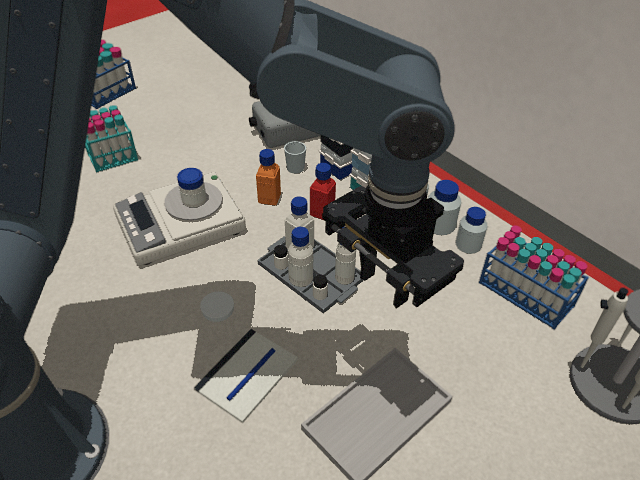

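All three caps in the top view lie within 0.7 px (about 1 mm) of where they started. I'll do a quick vial check with a looser threshold, because the light changed between the pictures, and then hand in.

```bash
python3 - <<'E'
from h import *
t=cam("top")
for n,im in (("before",cv2.imread("pics/top0.png")),("after",t["pixels"])):
    print(n,[b for b in blobs(t,(im.max(2)<45).astype(np.uint8),(275,250,345,268),15)])
o=robot.get_obs();print(np.abs(o["joint_velocities"]).max(),o["ft_force"].round(1))
print(robot.hand_in())
E
```

```text
before [([336.1, 257.0], [331, 252, 11, 11, 89]), ([285.3, 259.6], [281, 255, 10, 10, 83])]
after [([336.1, 257.1], [332, 253, 10, 10, 72]), ([285.1, 260.0], [281, 256, 9, 9, 68])]
0.004878388675882928 [ 1.  -0.8  0. ]
the job is handed in; nothing more can be done
None
```

I moved all three bottles into the spill tray, stood the jar on the balance pan, put each bottle back in its own compartment and handed the job in at about 51 s. No verdict was reported.

**Last checks**
- **Jar:** after release it stood upright. The lid triangulated to (0.473, 0.280) m, against a measured pan centre of (0.472, 0.282) m, and its pixel position was unchanged at the end.
- **Bottles:** all upright in their compartments, with the caps in the top view within 0.7 px (about 1 mm) of where they started.
- **Vials:** cap positions moved less than 0.5 px between the first and last pictures.
- **Arm:** clear of everything and at rest.

**Things that failed or disagreed**
- **First grasp missed:** the first close on the slim bottle caught nothing. In the pictures the finger ends sit about 28–30 mm above the reported tool point, which does not match the description. I worked with that measured offset from then on.
- **Cap heights in the side view:** the caps' blob centres differ by about 4 px from the start. The lighting had changed and the blue mask covered nearly twice the area, so I relied on the top view and the contact forces instead.
- **Wide bottle:** it was pressed onto its compartment floor with about 8 N before I eased off and released it.

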